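Reload the dip stand and lower the tubes into the chilling trough

ROBOT

A 6-joint arm with a two-finger parallel gripper is mounted at the origin on the work surface. World frame = base frame: x ahead of the robot, y to its left, z up, the work surface at z = 0. Lengths are in m, angles in rad, forces in N, time in s.
With the tool pointing down it reaches from about 0.275 to 0.85 m from the base axis. Payload 5.2 kg.
Tool frame: the origin (TCP) lies at the very end of the fingers, on their centre line; the grasp point (between the pads) lies 19 mm behind it; z points along the fingers, y is the line along which they close (so a half turn about z gives the same grasp; the last joint's range is limited). The gripper opens to 85 mm and grips with 20 to 120 N. Pads are 22 mm wide; open, the fingers measure 114 mm over their backs; the gripper's body (76 mm by 85 mm) begins 54 mm behind the grasp point. The pads swing forward as they close: fully open they stand 13 mm farther back than shut.
Start: joints at [-0.203, 0.259, 1.535, -0, 1.348, -0.203], TCP at [0.55, 0, 0.231] pointing down, gripper open.
Joint ranges: [-3.14, 3.14], [-0.91, 2.08], [0.19, 2.58], [-1.22, 4.36], [0.22, 2.71], [-3.12, 3.12]. Speed limits (rad/s): [2.57, 2.57, 3.14, 3.14, 3.14, 3.14].

INTERFACE

Orientations are given as a unit quaternion [w, x, y, z].
In Python, from plant import env gives the robot as it stands.
- The arm moves only by the tool carry_out, never from a script. Its argument "deltas" is a list of rows, each a list of 7 numbers: the shift along the tool's x, y, z each as a share of 0.25 m, from -1 to 1, then the turn, a rotation vector about the tool's x, y, z each as a share of pi/2 rad, from -1 to 1, then the closure, from 0 (fully open) to 1 (shut). A call has exactly 10 rows; each row is the pose to reach, as a shift and turn from the pose commanded when the call began, along the tool's axes at that moment; what a row does not reach only later rows make up. A row lasts 1/10 s, in which the tool goes at most 50 mm and 8.59 degrees, less where a joint would pass 70% of its speed; a pose out of reach is approached as far as the arm can. A call with a number of a shift or a turn outside -1 to 1 is refused whole. A call with a gripper value outside its range is refused whole. The fingers move at their own pace and stop on an object; "force" is the grip in N (left out, the last holds). Time passes only in rows, so rows that repeat a pose let the fingers close, or fill a call up. It gives the time, the measured TCP pose, the force, the opening and the grip force at its end, in the units of the state.
- env.read_state(): the state, without advancing time (a new reading comes with each control period).
- env.camera(name): name is "scene" or "side" or "wrist"; returns (picture, depth): 400x640x3 uint8, blue, green, red; 400x640 float32, m along the optical axis (not along the pixel's ray), 0 where there is no reading.
- env.camera_params(name): a dict with "vfov" (degrees; the focal length in pixels is half the picture's height over the tangent of half this angle, whatever the lens; pixels are square), "cx", "cy" (the principal point, pixels), "xyz" and "attitude" of the camera in the world; the wrist camera has in their place "mount" (4x4, takes a point from camera to tool coordinates, whose origin is the TCP and whose axes are the flange's). Camera axes: x right, y down, z forward; pixel columns grow to the right and rows downward; lengths in m; the calibration is good to about 2 mm. The wrist camera is an equidistant fisheye: a pixel r from the principal point sees the ray r / f radians off the axis. A picture is of the moment at which its call begins: read the wrist's pose just before it. camera_params takes no time and is no camera call.
- env.close_job(): hands the job in; it is judged then, once.
Trained networks look in the newest picture that a camera, given by its name, has taken for a name from the list of things; names that differ only in an ending like _2 or _b are one class to them, and where a whole thing is asked for, a point or a joint stands for the part that bears it (a point fixed in the world has none). Each returns a list of dicts, best first, with "confidence" (0 to 1); they miss things now and then, are a little off and sometimes report something else, mostly with a low value. They report only what shows in the picture. A call takes as long as a camera call. They do not tell look-alikes from the thing itself.
- env.cut_out(camera, label): "region" (400x640 bool, what is visible of it) and "rect" ([left, top, width, height] in pixels, round what is visible of it).
The state is a dict: "clock": time; "qpos": joint angles; "qd": joint speeds; "effort": joint torques, N m; "tcp_pos": TCP position; "tool_rot": TCP orientation; "wrist_force": force on the tool from outside, world axes, zero at the start; "torque": the same for the moment, N m; "opening": finger opening in m; "grip_force": force on a finger pad.
Only numpy, scipy, OpenCV 4.12 (cv2) and the standard library are available. Lean on these libraries where they do the work, as an engineer would, in place of code of your own. Each camera call takes 0.05 s, during which the arm holds its last target. There are 200 camera calls.

TASK

Lift the clip rail of the dip stand by its green handle until it hangs on its top tooth. Take the spent black-capped tubes out of the clips and lay them in the grey tray, and press every fresh tube lying on the bench down into a clip station of its own until it snaps fully home. When all that is done, press the red pawl tab to release the rail and let it down to the very bottom, so that the tubes lie in the trough, leaving the bottle, rack and tip box where they are.

Things in the scene. Friction and masses are not known exactly. Their poses are not given: they have to be found in the camera images.
- tube0: fresh sealed sample tube with a orange cap, lying on the bench. Pale round barrel 17 mm in diameter from x = -48 to x = +42 mm, square cap 17 x 17 mm from x = +42 to x = +60 mm (it does not roll), small round tip to x = -56 mm; about 35 g. Origin on the barrel's axis, x along the tube towards the cap. Grip it across the barrel at the origin. May be absent.
- tube1: fresh sealed sample tube with a blue cap, lying on the bench. Pale round barrel 17 mm in diameter from x = -48 to x = +42 mm, square cap 17 x 17 mm from x = +42 to x = +60 mm (it does not roll), small round tip to x = -56 mm; about 35 g. Origin on the barrel's axis, x along the tube towards the cap. Grip it across the barrel at the origin. May be absent.
- tube2: fresh sealed sample tube with a green cap, lying on the bench. Pale round barrel 17 mm in diameter from x = -48 to x = +42 mm, square cap 17 x 17 mm from x = +42 to x = +60 mm (it does not roll), small round tip to x = -56 mm; about 35 g. Origin on the barrel's axis, x along the tube towards the cap. Grip it across the barrel at the origin. May be absent.
- tube3: fresh sealed sample tube with a red cap, lying on the bench. Pale round barrel 17 mm in diameter from x = -48 to x = +42 mm, square cap 17 x 17 mm from x = +42 to x = +60 mm (it does not roll), small round tip to x = -56 mm; about 35 g. Origin on the barrel's axis, x along the tube towards the cap. Grip it across the barrel at the origin. May be absent.
- spent0: spent tube with a black cap, left snapped in clip station 0 from the last batch; same shape, size, weight and axes as tube0. Pull it straight up out of the clips (about 10 N). May be absent.
- spent1: spent tube with a black cap, left snapped in clip station 2 from the last batch; same shape, size, weight and axes as tube0. Pull it straight up out of the clips (about 10 N). May be absent.
- tray: grey open tray on the bench, fixed, 160 (x) x 140 (y) x 22 mm high, walls and floor 5 mm thick; origin at the centre of its underside. Room for two tubes side by side along its x.
- clip0 (a point): where the origin of a tube snapped home in station 0 (y = -84 mm along the rail) lies. x along the tube (cap either way), y along the rail, z up; moves with the rail. All four stations are alike: a pair of upward-opening steel spring clips, 10 mm long, at x = -30 and x = +30 mm, on two bars along y; open between the bars, so fingers may dip there.
- clip1 (a point): home point of station 1 (y = -28 mm along the rail), axes as clip0. Each clip has two sprung round lips, 4 mm in radius, their axes 8 mm above this point and 19 mm apart when empty (11 mm throat). A tube laid on the lips stays 15 to 17 mm above home; press it straight down, about 10 N in all, until it snaps through.
- clip2 (a point): home point of station 2 (y = +28 mm along the rail), axes as clip0. Pressed home, the tube lies on white pads 8.5 mm below this point and the lips hold it with about 10 N.
- clip3 (a point): home point of station 3 (y = +84 mm along the rail), axes as clip0.
- rail (a joint): height of the clip rail above its lowest place, m, 0 to 0.096. The pawl holds it on teeth at 0.022, 0.044, 0.066 and 0.088 (top); let go between teeth it sinks to the tooth below. Lifting takes 7 to 12 N plus 10 N for each 0.1 m/s; freed, it sinks, damped, at about 0.06 m/s. It starts at the bottom; when down, the clips lie inside the trough.
- handle (a point): centre of the rail's green handle bar, outside the trough at its -y end: 110 mm along x, 14 mm wide along y, 22 mm high, to be pinched from above across y and lifted straight up; 33 mm free to the trough wall. Axes as clip0. With the rail at 0 its top is 106 mm above the bench.
- pawl (a joint): angle of the red sprung pawl, rad: 0 = engaged with the teeth (its spring returns it), at most 0.32. The teeth are clear above about 0.22. The rail sinks for as long as the pawl is held off; let go, the pawl catches the next tooth.
- pawl_tab (a point): centre of the top face of the red pawl's tab, a plate 34 x 30 mm at the +y end of the pawl's lever, 93 mm above the bench behind the trough (+x side of the stand), 105 mm from the toothed bar. Pressing it down 19 mm or more (about 5 N) lifts the pawl's nose off the teeth; its stop is at 27 mm.
- stand: the fixed dip stand: open aluminium trough 170 (x) x 270 (y) x 75 mm high with a blue band; origin at the centre of its underside on the bench, y along the rail. Behind it, at x = +127 mm, y = 0: a guide post 190 mm high and the rail's toothed bar, its top 158 mm above the bench with the rail down, 246 mm with it fully up.
- bottle: glass bottle with blue cap, 80 mm in diameter, 170 mm high, a bystander; origin at the centre of its underside
- rack: blue micro-tube rack 80 x 130 x 28 mm, a bystander; origin at the centre of its underside
- tipbox: yellow pipette-tip box 85 x 120 x 67 mm, a bystander; origin at the centre of its underside
Not all that is in view belongs to the job. Leave any purple look-alike of the tube3 alone.

How it is judged:
On the way, in this order (a step that is already met when the one before it is completed fails the run):
1. the rail hangs on its top tooth (within 5 mm), let go (value of joint rail between 0.083 and 0.0925 m and contact force between the fingers and stand below 0.3 N and value of joint pawl below 0.05 rad), for 0.3 s.
2. the spent tubes lie in the grey tray and every fresh tube present is snapped home in a clip while the rail is still up on its top tooth (angle between the x axis of each of tube0, tube1, tube2, tube3 and the x axis of clip0, either way round below 0.08 rad and ((x of tube0 in the frame of clip0 between -0.02 and 0.02 m and y of tube0 in the frame of clip0 between -0.004 and 0.004 m and z of tube0 in the frame of clip0 between -0.0035 and 0.0035 m) or (x of tube0 in the frame of clip1 between -0.02 and 0.02 m and y of tube0 in the frame of clip1 between -0.004 and 0.004 m and z of tube0 in the frame of clip1 between -0.0035 and 0.0035 m) or (x of tube0 in the frame of clip2 between -0.02 and 0.02 m and y of tube0 in the frame of clip2 between -0.004 and 0.004 m and z of tube0 in the frame of clip2 between -0.0035 and 0.0035 m) or (x of tube0 in the frame of clip3 between -0.02 and 0.02 m and y of tube0 in the frame of clip3 between -0.004 and 0.004 m and z of tube0 in the frame of clip3 between -0.0035 and 0.0035 m)) and ((x of tube1 in the frame of clip0 between -0.02 and 0.02 m and y of tube1 in the frame of clip0 between -0.004 and 0.004 m and z of tube1 in the frame of clip0 between -0.0035 and 0.0035 m) or (x of tube1 in the frame of clip1 between -0.02 and 0.02 m and y of tube1 in the frame of clip1 between -0.004 and 0.004 m and z of tube1 in the frame of clip1 between -0.0035 and 0.0035 m) or (x of tube1 in the frame of clip2 between -0.02 and 0.02 m and y of tube1 in the frame of clip2 between -0.004 and 0.004 m and z of tube1 in the frame of clip2 between -0.0035 and 0.0035 m) or (x of tube1 in the frame of clip3 between -0.02 and 0.02 m and y of tube1 in the frame of clip3 between -0.004 and 0.004 m and z of tube1 in the frame of clip3 between -0.0035 and 0.0035 m)) and ((x of tube2 in the frame of clip0 between -0.02 and 0.02 m and y of tube2 in the frame of clip0 between -0.004 and 0.004 m and z of tube2 in the frame of clip0 between -0.0035 and 0.0035 m) or (x of tube2 in the frame of clip1 between -0.02 and 0.02 m and y of tube2 in the frame of clip1 between -0.004 and 0.004 m and z of tube2 in the frame of clip1 between -0.0035 and 0.0035 m) or (x of tube2 in the frame of clip2 between -0.02 and 0.02 m and y of tube2 in the frame of clip2 between -0.004 and 0.004 m and z of tube2 in the frame of clip2 between -0.0035 and 0.0035 m) or (x of tube2 in the frame of clip3 between -0.02 and 0.02 m and y of tube2 in the frame of clip3 between -0.004 and 0.004 m and z of tube2 in the frame of clip3 between -0.0035 and 0.0035 m)) and ((x of tube3 in the frame of clip0 between -0.02 and 0.02 m and y of tube3 in the frame of clip0 between -0.004 and 0.004 m and z of tube3 in the frame of clip0 between -0.0035 and 0.0035 m) or (x of tube3 in the frame of clip1 between -0.02 and 0.02 m and y of tube3 in the frame of clip1 between -0.004 and 0.004 m and z of tube3 in the frame of clip1 between -0.0035 and 0.0035 m) or (x of tube3 in the frame of clip2 between -0.02 and 0.02 m and y of tube3 in the frame of clip2 between -0.004 and 0.004 m and z of tube3 in the frame of clip2 between -0.0035 and 0.0035 m) or (x of tube3 in the frame of clip3 between -0.02 and 0.02 m and y of tube3 in the frame of clip3 between -0.004 and 0.004 m and z of tube3 in the frame of clip3 between -0.0035 and 0.0035 m)) and x of spent0 in the frame of tray between -0.06 and 0.06 m and y of spent0 in the frame of tray between -0.06 and 0.06 m and z of spent0 in the frame of tray between 0.005 and 0.04 m and x of spent1 in the frame of tray between -0.06 and 0.06 m and y of spent1 in the frame of tray between -0.06 and 0.06 m and z of spent1 in the frame of tray between 0.005 and 0.04 m and value of joint rail above 0.083 m), for 0.3 s.
At the end, for the whole second after the job is handed in: Rail at the bottom (within 4 mm), pawl let go; spent tubes at rest in the grey tray (origin within 60 mm of its middle in x and y); each fresh tube at rest, snapped home in a station: within 4 mm across, 3.5 mm in height, 20 mm along, 0.08 rad (angle between the x axis of each of tube0, tube1, tube2, tube3 and the x axis of clip0, either way round below 0.08 rad and ((x of tube0 in the frame of clip0 between -0.02 and 0.02 m and y of tube0 in the frame of clip0 between -0.004 and 0.004 m and z of tube0 in the frame of clip0 between -0.0035 and 0.0035 m) or (x of tube0 in the frame of clip1 between -0.02 and 0.02 m and y of tube0 in the frame of clip1 between -0.004 and 0.004 m and z of tube0 in the frame of clip1 between -0.0035 and 0.0035 m) or (x of tube0 in the frame of clip2 between -0.02 and 0.02 m and y of tube0 in the frame of clip2 between -0.004 and 0.004 m and z of tube0 in the frame of clip2 between -0.0035 and 0.0035 m) or (x of tube0 in the frame of clip3 between -0.02 and 0.02 m and y of tube0 in the frame of clip3 between -0.004 and 0.004 m and z of tube0 in the frame of clip3 between -0.0035 and 0.0035 m)) and ((x of tube1 in the frame of clip0 between -0.02 and 0.02 m and y of tube1 in the frame of clip0 between -0.004 and 0.004 m and z of tube1 in the frame of clip0 between -0.0035 and 0.0035 m) or (x of tube1 in the frame of clip1 between -0.02 and 0.02 m and y of tube1 in the frame of clip1 between -0.004 and 0.004 m and z of tube1 in the frame of clip1 between -0.0035 and 0.0035 m) or (x of tube1 in the frame of clip2 between -0.02 and 0.02 m and y of tube1 in the frame of clip2 between -0.004 and 0.004 m and z of tube1 in the frame of clip2 between -0.0035 and 0.0035 m) or (x of tube1 in the frame of clip3 between -0.02 and 0.02 m and y of tube1 in the frame of clip3 between -0.004 and 0.004 m and z of tube1 in the frame of clip3 between -0.0035 and 0.0035 m)) and ((x of tube2 in the frame of clip0 between -0.02 and 0.02 m and y of tube2 in the frame of clip0 between -0.004 and 0.004 m and z of tube2 in the frame of clip0 between -0.0035 and 0.0035 m) or (x of tube2 in the frame of clip1 between -0.02 and 0.02 m and y of tube2 in the frame of clip1 between -0.004 and 0.004 m and z of tube2 in the frame of clip1 between -0.0035 and 0.0035 m) or (x of tube2 in the frame of clip2 between -0.02 and 0.02 m and y of tube2 in the frame of clip2 between -0.004 and 0.004 m and z of tube2 in the frame of clip2 between -0.0035 and 0.0035 m) or (x of tube2 in the frame of clip3 between -0.02 and 0.02 m and y of tube2 in the frame of clip3 between -0.004 and 0.004 m and z of tube2 in the frame of clip3 between -0.0035 and 0.0035 m)) and ((x of tube3 in the frame of clip0 between -0.02 and 0.02 m and y of tube3 in the frame of clip0 between -0.004 and 0.004 m and z of tube3 in the frame of clip0 between -0.0035 and 0.0035 m) or (x of tube3 in the frame of clip1 between -0.02 and 0.02 m and y of tube3 in the frame of clip1 between -0.004 and 0.004 m and z of tube3 in the frame of clip1 between -0.0035 and 0.0035 m) or (x of tube3 in the frame of clip2 between -0.02 and 0.02 m and y of tube3 in the frame of clip2 between -0.004 and 0.004 m and z of tube3 in the frame of clip2 between -0.0035 and 0.0035 m) or (x of tube3 in the frame of clip3 between -0.02 and 0.02 m and y of tube3 in the frame of clip3 between -0.004 and 0.004 m and z of tube3 in the frame of clip3 between -0.0035 and 0.0035 m)) and x of spent0 in the frame of tray between -0.06 and 0.06 m and y of spent0 in the frame of tray between -0.06 and 0.06 m and z of spent0 in the frame of tray between 0.005 and 0.04 m and x of spent1 in the frame of tray between -0.06 and 0.06 m and y of spent1 in the frame of tray between -0.06 and 0.06 m and z of spent1 in the frame of tray between 0.005 and 0.04 m and value of joint rail below 0.004 m and value of joint pawl below 0.05 rad and linear speed of each of tube0, tube1, tube2, tube3, spent0, spent1 below 0.02 m/s); the robot touches nothing.
It fails at once if the bottle is shoved (over 25 mm) or tipped (distance of bottle from where it was at the start of the episode above 0.025 m or angle between bottle's own z axis and vertical above 0.3 rad).
It fails at once if the rack is shoved (over 25 mm) or tipped (distance of rack from where it was at the start of the episode above 0.025 m or angle between rack's own z axis and vertical above 0.3 rad).
It fails at once if the tipbox is shoved (over 25 mm) or tipped (distance of tipbox from where it was at the start of the episode above 0.025 m or angle between tipbox's own z axis and vertical above 0.3 rad).
Of spent0, spent1 only 1 to 2 are there at a start; the rules pass over those that are not, and their reading is None.
Of tube0, tube1, tube2, tube3 only 3 to 4 are there at a start; the rules pass over those that are not, and their reading is None.
At some moment in a run one of tube0, tube1, tube2, tube3 may be knocked a few centimetres aside while the robot is not near it.
Once in a run the grip may slacken for a moment while it holds something.
It also fails if it takes over 210 s, if anything falls off the work surface, if the arm or the gripper's body presses on something with over 40 N, if the wrist force passes 120 N, or if a joint passes its speed limit or range.

## Working session

There is one attempt and no reset: what is moved stays moved. The work goes in short steps, Python scripts to look and compute and a tool call to move; the robot and the scene stay as the last step left them, time stands still between calls to the robot, and variables do not carry over. Pictures are saved under pics/ and viewed, at most 14 in all, crops included, and the job is handed in when it is done.

Besides the shell and the picture viewer there is one more tool, called after "Call:" as a command line: name --pt "numbers of a row" for each row, then --argument value for the rest. carry_out: Moves the arm, as the interface text tells. Its arguments: {"type":"object","properties":{"deltas":{"type":"array"},"force":{"type":"number"}},"required":["deltas"]}

```bash
ls; mkdir -p pics
python3 - <<'E'
from plant import env
import cv2
print(env.read_state())
for c in("scene","side","wrist"):
    p=env.camera_params(c);print(c,p)
    im,d=env.camera(c);cv2.imwrite(f"pics/{c}0.png",im)
E
```

```text
pics
{'clock': 0.0, 'qpos': array([-2.02823922e-01,  2.59348565e-01,  1.53609614e+00,  3.57358520e-05,
        1.34801502e+00, -2.02820675e-01]), 'qd': array([-0.00101008,  0.00147811, -0.00108668, -0.00020802,  0.0005782 ,
       -0.00115251]), 'effort': array([ 1.06436883e-04, -4.46029150e+01, -2.90570551e+01, -7.42485804e-05,
        1.18754001e-02, -2.51378208e-05]), 'tcp_pos': array([5.49463840e-01, 1.33185492e-04, 2.30466473e-01]), 'tool_rot': array([-7.89129881e-04,  7.07110424e-01,  7.07102522e-01, -4.99058881e-04]), 'wrist_force': array([-0.40755312, -0.33913575,  0.50754066]), 'torque': array([ 0.02664059, -0.00016003,  0.00154967]), 'grip_force': 0.0, 'opening': 0.08546673960763623}
scene {'vfov': 52.26527583328287, 'cx': 316.64425089770606, 'cy': 205.3708898057359, 'xyz': array([ 1.17961541, -0.91913448,  0.85695742]), 'attitude': array([-0.4422899 ,  0.85296874,  0.2402758 , -0.13817204])}
side {'vfov': 47.96631108784214, 'cx': 319.89850191017655, 'cy': 197.54569227157995, 'xyz': array([0.01254456, 0.91190267, 0.74049462]), 'attitude': array([ 0.12757734, -0.24358927,  0.83859222, -0.47026734])}
wrist {'vfov': 65.70646984690485, 'cx': 316.9634714401933, 'cy': 204.94167683098215, 'mount': array([[-8.10925908e-04, -9.65697610e-01, -2.59667996e-01,
         6.55393153e-02],
       [ 9.99999083e-01, -5.01426713e-04, -1.25813959e-03,
         9.77199990e-04],
       [ 1.08477792e-03, -2.59668778e-01,  9.65697131e-01,
        -1.42942991e-01],
       [ 0.00000000e+00,  0.00000000e+00,  0.00000000e+00,
         1.00000000e+00]])}
```

View pictures.

View pics/scene0.png

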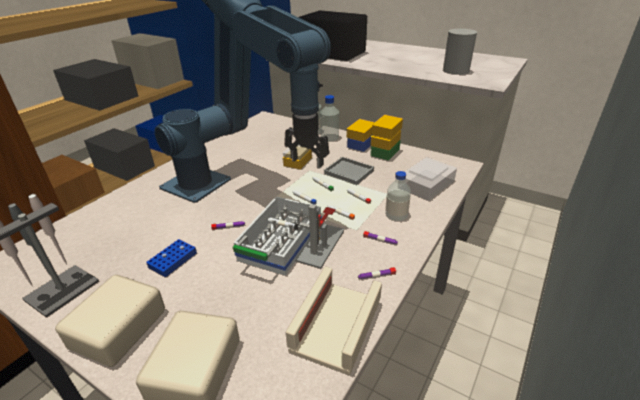

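View pics/side0.png

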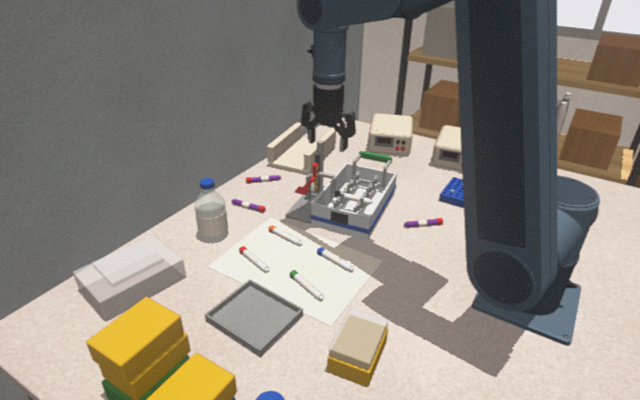

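```bash
cat > h.py <<'E'
from plant import env
import numpy as np,cv2
from scipy.spatial.transform import Rotation as R
def rot(q): return R.from_quat([q[1],q[2],q[3],q[0]]).as_matrix()
def look(c):
    s=env.read_state(); im,d=env.camera(c); p=env.camera_params(c)
    f=200/np.tan(np.radians(p['vfov']/2)); v,u=np.mgrid[:400,:640].astype(float)
    x=(u-p['cx']);y=(v-p['cy'])
    if c=='wrist':
        r=np.hypot(x,y)+1e-9;th=r/f
        k=np.tan(np.minimum(th,1.5))/r; P=np.dstack([x*k*d,y*k*d,d])
        M=p['mount'];A=rot(s['tool_rot']);P=P@M[:3,:3].T+M[:3,3];W=P@A.T+s['tcp_pos']
    else:
        P=np.dstack([x/f*d,y/f*d,d]);W=P@rot(p['attitude']).T+p['xyz']
    W[d<=0]=np.nan
    return im,d,W
def cut(c,l,W,minc=0.3):
    o=[]
    for r in env.cut_out(c,l):
        if r['confidence']<minc: continue
        m=r['region']; P=W[m];P=P[~np.isnan(P[:,0])]
        o.append((r['confidence'],r['rect'],m,P))
    return o
def axis(P):
    c=np.median(P[:,:2],0);Q=P[:,:2]-c
    Q=Q[np.hypot(*Q.T)<0.1];_,_,V=np.linalg.svd(Q-Q.mean(0),full_matrices=False)
    return V[0]
E
python3 - <<'E'
from h import *
np.set_printoptions(precision=4,suppress=True)
for c in("side","scene"):
    im,d,W=look(c)
    for l in["tube0","tube1","tube2","tube3","spent0","tray","handle","pawl_tab","stand","bottle","rack","tipbox"]:
        for cf,re,m,P in cut(c,l,W):
            if len(P)<5: print(c,l,cf,re,'few');continue
            lo,hi=np.percentile(P,[2,98],axis=0)
            print(c,l,round(cf,2),np.round(re),len(P),'med',np.median(P,0),'mid',(lo+hi)/2,'ext',hi-lo,'ax',np.degrees(np.arctan2(*axis(P)[::-1])).round(1))
E
```

```text
side tube0 0.83 [286. 270.  36.  30.] 299 med [0.4499 0.2544 0.0148] mid [0.4503 0.2517 0.0118] ext [0.105  0.0401 0.0149] ax 163.0
side tube0 0.73 [404. 218.  40.   8.] 180 med [ 0.3055 -0.1423  0.0139] mid [ 0.3095 -0.1421  0.0123] ext [0.0804 0.0721 0.0128] ax 42.2
side tube0 0.55 [266. 222.  32.  22.] 256 med [0.6085 0.1229 0.0133] mid [0.6086 0.1136 0.0097] ext [0.1088 0.0356 0.0187] ax 172.9
side tube0 0.54 [315. 246.  38.  25.] 278 med [0.4402 0.1364 0.0143] mid [0.4406 0.1348 0.0116] ext [0.1088 0.0261 0.0161] ax 171.0
side tube0 0.54 [247. 174.  35.   6.] 159 med [ 0.8476 -0.0951  0.0127] mid [ 0.8469 -0.0943  0.0111] ext [0.0733 0.0747 0.016 ] ax 45.2
side tube0 0.51 [232. 199.  34.  16.] 191 med [0.7817 0.0595 0.0125] mid [0.7851 0.0575 0.0106] ext [0.104  0.0228 0.0167] ax -172.7
side tube0 0.49 [240. 247.  31.  25.] 267 med [0.6044 0.2483 0.014 ] mid [0.6117 0.2457 0.0096] ext [0.1048 0.0339 0.0184] ax 166.2
side tube1 0.83 [286. 270.  36.  30.] 299 med [0.4499 0.2544 0.0148] mid [0.4503 0.2517 0.0118] ext [0.105  0.0401 0.0149] ax 163.0
side tube1 0.73 [404. 218.  40.  
[... 9263 characters left out ...]
3038 0.1012] ax -99.7
scene bottle 0.56 [388. 172.  22.  47.] 907 med [0.7883 0.1824 0.0888] mid [0.7841 0.1921 0.0883] ext [0.0685 0.0488 0.1599] ax 20.1
scene rack 0.7 [143. 240.  53.  38.] 1043 med [ 0.2907 -0.3758  0.0266] mid [ 0.264  -0.3697  0.016 ] ext [0.1113 0.1253 0.0317] ax -93.6
scene rack 0.45 [386. 169.  23.  52.] 935 med [0.7886 0.1825 0.087 ] mid [0.7838 0.1922 0.0864] ext [0.0693 0.0486 0.1634] ax 19.9
scene tipbox 0.61 [233. 206.  90.  56.] 1338 med [ 0.5333 -0.146   0.0647] mid [ 0.5476 -0.1523  0.0559] ext [0.1991 0.303  0.102 ] ax -129.6
scene tipbox 0.59 [282. 145.  32.  26.] 446 med [0.2873 0.3097 0.0388] mid [0.3579 0.2061 0.1224] ext [0.2683 0.398  0.2412] ax -122.1
```

Run:
```python
from h import *
np.set_printoptions(precision=4,suppress=True)
for c in("side","scene"):
    im,d,W=look(c); hsv=cv2.cvtColor(im,cv2.COLOR_BGR2HSV)
    near=(abs(W[...,0]-.52)<.12)&(abs(W[...,1]+.25)<.1)&(W[...,2]>.07)
    m=(abs(hsv[...,0].astype(int)-62)<22)&(hsv[...,1]>90)&near
    P=W[m];T=P[P[:,2]>np.percentile(P[:,2],97)-.006]
    lo,hi=np.percentile(T,[1,99],axis=0);print(c,'handle top',len(T),(lo+hi)/2,hi-lo,T.mean(0),np.degrees(np.arctan2(*axis(T)[::-1])))
    # stand walls: rim z ~0.075
    m=(abs(W[...,0]-.54)<.16)&(abs(W[...,1]+.13)<.2)&(abs(W[...,2]-.0745)<.0025)
    P=W[m][:,:2].astype(np.float32);P=P[(P[:,0]<.66)]
    print('rim',len(P),cv2.minAreaRect(P))
    m=(hsv[...,2]>60)&(hsv[...,1]>120)&(hsv[...,0]<8)&(abs(W[...,0]-.65)<.1)&(abs(W[...,1]+.1)<.15)&(W[...,2]>.08)&(W[...,2]<.1)
    P=W[m];print('tab',len(P),np.percentile(P,[2,50,98],axis=0) if len(P) else '')
    im=cv2.resize(im[100:280,220:420],None,fx=4,fy=4,interpolation=2) if c=='side' else cv2.resize(im[180:290,210:400],None,fx=4,fy=4,interpolation=2)
    cv2.imwrite(f'pics/c_{c}.png',im[:600,:800])
```

```text
side handle top 74 [ 0.538  -0.2869  0.1053] [0.0952 0.0252 0.0062] [ 0.5369 -0.2858  0.1051] -171.79869891157853
rim 459 ((0.5470454096794128, -0.11126650869846344), (0.23319993913173676, 0.27938249707221985), 8.368354797363281)
tab 114 [[ 0.6096 -0.0761  0.0871]
 [ 0.6291 -0.0061  0.0929]
 [ 0.6398  0.0203  0.0959]]
scene handle top 132 [ 0.5426 -0.2939  0.1041] [0.1035 0.0245 0.0062] [ 0.544  -0.2938  0.1043] 8.49712379198041
rim 356 ((0.5462018847465515, -0.11521732807159424), (0.2359742820262909, 0.2732013165950775), 8.652777671813965)
tab 88 [[ 0.612  -0.0779  0.0872]
 [ 0.6312 -0.0108  0.0907]
 [ 0.6414  0.0138  0.0951]]
```

View pics/c_side.png

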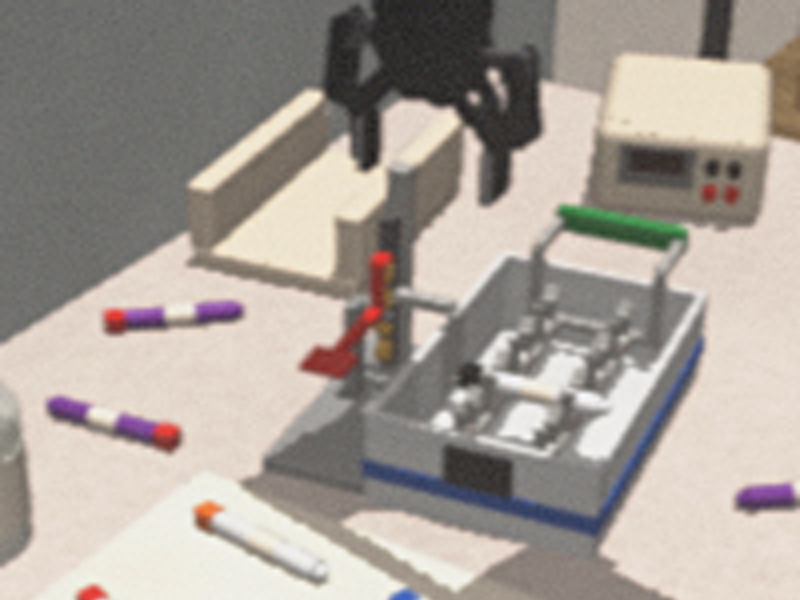

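The side crop shows the rail down: the only black cap is at crop (470,375), in the third station from the green handle (620,225). That leaves one spent tube, in station 2. The four fresh tubes (white barrels) lie on the mat, at side-view pixels (286,234) orange, (335,259) blue, (255,258) red and (307,284) green. The purple-barrelled ones are decoys. I'm moving above the handle first.

Call:
carry_out --pt "-0.1 0 0 0 0 -0.095 0" --pt "-0.2 -0.01 0 0 0 -0.19 0" --pt "-0.3 -0.02 0 0 0 -0.28 0" --pt "-0.4 -0.03 0 0 0 -0.37 0" --pt "-0.5 -0.04 0 0 0 -0.46 0" --pt "-0.6 -0.04 0 0 0 -0.55 0" --pt "-0.6 -0.04 0 0 0 -0.6 0" --pt "-0.6 -0.04 0 0 0 -0.6 0" --pt "-0.6 -0.04 0 0 0 -0.6 0.2" --pt "-0.6 -0.04 0 0 0 -0.6 0.3"

```text
clock: 2.55
tcp_pos: [0.54, -0.1494, 0.2313]
tool_rot: [-0.0, 0.309, 0.951, 0.0]
wrist_force: [0.2, -0.1, -0.2]
opening: 0.0604
grip_force: 0.0
```

Call:
carry_out --pt "-0.05 -0.08 0 0 0 -0.09 0.4" --pt "-0.1 -0.16 0 0 0 -0.18 0.53" --pt "-0.15 -0.24 0 0 0 -0.27 0.53" --pt "-0.2 -0.32 0 0 0 -0.36 0.53" --pt "-0.25 -0.4 0 0 0 -0.45 0.53" --pt "-0.297 -0.477 0 0 0 -0.494 0.53" --pt "-0.297 -0.477 0 0 0 -0.494 0.53" --pt "-0.297 -0.477 0 0 0 -0.494 0.53" --pt "-0.297 -0.477 0 0 0 -0.494 0.53" --pt "-0.297 -0.477 0 0 0 -0.494 0.53"

```text
clock: 3.55
tcp_pos: [0.5302, -0.2889, 0.2315]
tool_rot: [0.0, -0.074, 0.997, 0.0]
wrist_force: [-0.2, -0.2, 0.7]
opening: 0.0401
grip_force: 0.0
```

```bash
cat >> h.py <<'E'
def go(p,a=None,s=None):
    "shares of the next move to TCP p (world), tool-x heading a (deg)"
    s=s or env.read_state();A=rot(s['tool_rot']);h=np.degrees(np.arctan2(A[1,0],A[0,0]))
    d=A.T@(np.array(p)-s['tcp_pos'])/.25
    t=0 if a is None else -(((a-h+180)%360)-180)/90
    return 'tcp',s['tcp_pos'].round(4),'a %.1f'%(h%360),'tilt',A[:2,2].round(4),'op %.3f'%s['opening'],'shares',d.round(3),'turn %.3f'%t
E
python3 - <<'E'
from h import *
np.set_printoptions(precision=4,suppress=True)
im,d,W=look('wrist');cv2.imwrite('pics/w1.png',im);hsv=cv2.cvtColor(im,cv2.COLOR_BGR2HSV)
m=(abs(hsv[...,0].astype(int)-62)<22)&(hsv[...,1]>90)&(W[...,2]>.08)&(W[...,2]<.13)
P=W[m];T=P[P[:,2]>np.percentile(P[:,2],95)-.005]
print(len(T),cv2.minAreaRect(T[:,:2].astype(np.float32)),np.percentile(T[:,2],50))
m=(abs(W[...,2]-.0745)<.0025)&(abs(W[...,1]+.15)<.2)
print('rim',cv2.minAreaRect(W[m][:,:2].astype(np.float32)))
s=env.read_state();print(s['wrist_force'],go([.54,-.29,.2],188.5))
E
```

```text
1589 ((0.540454626083374, -0.29117146134376526), (0.10826573520898819, 0.01279928907752037), 8.591423988342285) 0.10587371288559702
rim ((0.5160424709320068, -0.11733445525169373), (0.16974475979804993, 0.27233147621154785), 8.444005966186523)
[ 0.2956 -0.4327 -0.0448] ('tcp', array([ 0.5302, -0.289 ,  0.2315]), 'a 188.5', 'tilt', array([0.0001, 0.0001]), 'op 0.041', 'shares', array([-0.038, -0.01 ,  0.126]), 'turn -0.000')
```

View pics/w1.png

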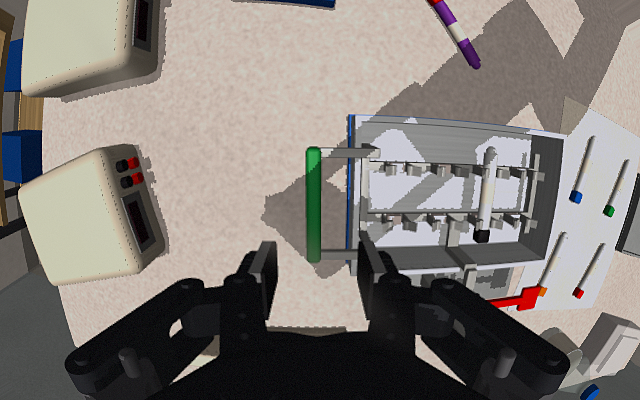

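The wrist view shows the green handle at (314,204), the spent tube at (485,195) with its black cap at (481,236), and the other stations empty. Next I descend and pinch the handle.

Call:
carry_out --pt "-0.039 -0.015 0.1 0 0 0 0.53" --pt "-0.039 -0.015 0.2 0 0 0 0.53" --pt "-0.039 -0.015 0.3 0 0 0 0.53" --pt "-0.039 -0.015 0.4 0 0 0 0.53" --pt "-0.039 -0.015 0.5 0 0 0 0.53" --pt "-0.039 -0.015 0.57 0 0 0 0.53" --pt "-0.039 -0.015 0.618 0 0 0 0.53" --pt "-0.039 -0.015 0.618 0 0 0 0.53" --pt "-0.039 -0.015 0.618 0 0 0 0.8" --pt "-0.039 -0.015 0.618 0 0 0 1" --force 80

```text
clock: 4.6
tcp_pos: [0.5406, -0.2908, 0.0781]
tool_rot: [0.0, -0.074, 0.997, 0.001]
wrist_force: [-1.4, -4.3, 18.5]
opening: 0.0129
grip_force: 78.7
```

Call:
carry_out --pt "0 0 0 0 0 0 1" --pt "0 0 0 0 0 0 1" --pt "0 0 0 0 0 0 1" --pt "0 0 0 0 0 0 1" --pt "0 0 0 0 0 0 1" --pt "0 0 0 0 0 0 1" --pt "0 0 0 0 0 0 1" --pt "0 0 0 0 0 0 1" --pt "0 0 -0.01 0 0 0 1" --pt "0 0 -0.02 0 0 0 1"

```text
clock: 5.6
tcp_pos: [0.5406, -0.2909, 0.0811]
tool_rot: [0.0, -0.074, 0.997, 0.001]
wrist_force: [6.2, 2.4, -14.2]
opening: 0.0126
grip_force: 77.9
```

Call:
carry_out --pt "0 0 -0.02 0 0 0 1" --pt "0 0 -0.04 0 0 0 1" --pt "0 0 -0.06 0 0 0 1" --pt "0 0 -0.08 0 0 0 1" --pt "0 0 -0.1 0 0 0 1" --pt "0 0 -0.12 0 0 0 1" --pt "0 0 -0.14 0 0 0 1" --pt "0 0 -0.16 0 0 0 1" --pt "0 0 -0.18 0 0 0 1" --pt "0 0 -0.2 0 0 0 1"

```text
clock: 6.6
tcp_pos: [0.5405, -0.2909, 0.13]
tool_rot: [-0.0, -0.074, 0.997, 0.002]
wrist_force: [5.2, 2.5, -17.2]
opening: 0.0126
grip_force: 78.3
```

Call:
carry_out --pt "0 0 -0.02 0 0 0 1" --pt "0 0 -0.04 0 0 0 1" --pt "0 0 -0.06 0 0 0 1" --pt "0 0 -0.08 0 0 0 1" --pt "0 0 -0.1 0 0 0 1" --pt "0 0 -0.12 0 0 0 1" --pt "0 0 -0.14 0 0 0 1" --pt "0 0 -0.148 0 0 0 1" --pt "0 0 -0.148 0 0 0 1" --pt "0 0 -0.148 0 0 0 1"

```text
clock: 7.6
tcp_pos: [0.5406, -0.2908, 0.1684]
tool_rot: [0.0, -0.074, 0.997, 0.001]
wrist_force: [3.9, 3.6, -7.5]
opening: 0.0125
grip_force: 79.9
```

```bash
cat >> h.py <<'E'
def railh(c='side'):
    im,d,W=look(c); hsv=cv2.cvtColor(im,cv2.COLOR_BGR2HSV)
    m=(abs(hsv[...,0].astype(int)-62)<22)&(hsv[...,1]>90)&(abs(W[...,0]-.54)<.08)&(abs(W[...,1]+.29)<.05)&(W[...,2]>.07)&(W[...,2]<.24)
    return len(W[m]),np.percentile(W[m][:,2],[3,50,97]).round(4)
E
python3 - <<'E'
from h import *
print(railh('side'),railh('scene'),env.read_state()['wrist_force'])
E
```

```text
(91, array([0.1801, 0.1909, 0.1964])) (139, array([0.1797, 0.1896, 0.1964])) [ 3.48016406  3.04630941 -6.33240532]
```

Call:
carry_out --pt "0 0 0 0 0 0 0.7" --pt "0 0 0 0 0 0 0.5" --pt "0 0 0 0 0 0 0.4" --pt "0 0 0 0 0 0 0.4" --pt "0 0 0 0 0 0 0.4" --pt "0 0 -0.05 0 0 0 0.4" --pt "0 0 -0.12 0 0 0 0.4" --pt "0 0 -0.2 0 0 0 0.4" --pt "0 0 -0.28 0 0 0 0.4" --pt "0 0 -0.36 0 0 0 0.4"

```text
clock: 8.7
tcp_pos: [0.5402, -0.2925, 0.2608]
tool_rot: [0.0, -0.074, 0.997, -0.0]
wrist_force: [0.1, 0.4, 0.0]
opening: 0.0513
grip_force: 0.0
```

Run:
```python
from h import *
np.set_printoptions(precision=4,suppress=True)
print(railh('side'),railh('scene'))
# targets
c=np.array([.515,-.1178]);t=np.radians(8.5);X=np.array([np.cos(t),np.sin(t)]);Y=np.array([-np.sin(t),np.cos(t)])
for i,y in enumerate([-.084,-.028,.028,.084]): print('clip',i,c+y*Y)
cl=c+.028*Y
print(go([*cl,.26],188.5))
```

```text
(115, array([0.1774, 0.1881, 0.1941])) (250, array([0.1771, 0.1885, 0.194 ]))
clip 0 [ 0.5274 -0.2009]
clip 1 [ 0.5191 -0.1455]
clip 2 [ 0.5109 -0.0901]
clip 3 [ 0.5026 -0.0347]
('tcp', array([ 0.5416, -0.2935,  0.2631]), 'a 188.5', 'tilt', array([ 0.0057, -0.0046]), 'op 0.051', 'shares', array([0.002, 0.823, 0.008]), 'turn -0.000')
```

Call:
carry_out --pt "0 0.1 0 0 0 0 0.4" --pt "0 0.2 0 0 0 0 0.4" --pt "0 0.3 0 0 0 0 0.4" --pt "0 0.4 0 0 0 0 0.4" --pt "0 0.5 0 0 0 0 0.4" --pt "0 0.6 0 0 0 0 0.4" --pt "0 0.7 0 0 0 0 0.4" --pt "0 0.78 0 0 0 0 0.4" --pt "0 0.82 0 0 0 0 0.4" --pt "0 0.82 0 0 0 0 0.4"

```text
clock: 9.8
tcp_pos: [0.5097, -0.0886, 0.2586]
tool_rot: [-0.0, -0.075, 0.997, 0.0]
wrist_force: [0.5, 0.5, -0.0]
opening: 0.0511
grip_force: 0.0
```

Run:
```python
from h import *
np.set_printoptions(precision=4,suppress=True)
im,d,W=look('wrist');cv2.imwrite('pics/w2.png',im)
for cf,re,m,P in cut('wrist','spent0',W): print(cf,re,len(P),cv2.minAreaRect(P[:,:2].astype(np.float32)),np.percentile(P[:,2],[5,50,95]))
for l in['tube0']:
  for cf,re,m,P in cut('wrist',l,W): print(l,cf,re,len(P),cv2.minAreaRect(P[:,:2].astype(np.float32)),np.percentile(P[:,2],[5,50,95]))
print(go([.5109,-.0901,.2]))
```

```text
0.74 [303.2, 133.4, 21.1, 129.3] 2366 ((0.5211557745933533, -0.08805733919143677), (0.13874466717243195, 0.023893583565950394), 8.12990665435791) [0.1448 0.1498 0.1515]
0.47 [106.8, 0.0, 80.6, 24.9] 1760 ((0.30409708619117737, -0.3646983206272125), (0.13144318759441376, 0.03409473970532417), 87.91152954101562) [0.0088 0.028  0.0299]
tube0 0.88 [424.4, 225.3, 33.5, 63.4] 754 ((0.6008420586585999, 0.12118914723396301), (0.026221994310617447, 0.10511036217212677), 83.32746887207031) [0.0059 0.0151 0.0176]
tube0 0.88 [276.2, 0.0, 44.3, 55.1] 847 ((0.31853729486465454, -0.13832707703113556), (0.09612827748060226, 0.019416769966483116), 41.36337661743164) [0.01   0.0157 0.0181]
tube0 0.71 [518.6, 139.8, 34.8, 69.1] 730 ((0.4517582654953003, 0.2530350387096405), (0.030020182952284813, 0.11409588158130646), 71.5996322631836) [0.0054 0.015  0.0179]
tube0 0.67 [486.4, 240.3, 38.7, 56.4] 565 ((0.5778292417526245, 0.10997047275304794), (0.31754058599472046, 0.10694682598114014), 76.8315658569336) [0.0068 0.0147 0.0178]
tube0 0.62 [459.4, 112.9, 35.5, 76.8] 887 ((0.44093236327171326, 0.13002601265907288), (0.018136808648705482, 0.11318063735961914), 79.35478210449219) [0.0084 0.0157 0.0181]
('tcp', array([ 0.5102, -0.0904,  0.2587]), 'a 188.4', 'tilt', array([-0.0001, -0.0005]), 'op 0.052', 'shares', array([-0.003,  0.001,  0.235]), 'turn 0.000')
```

View pics/w2.png

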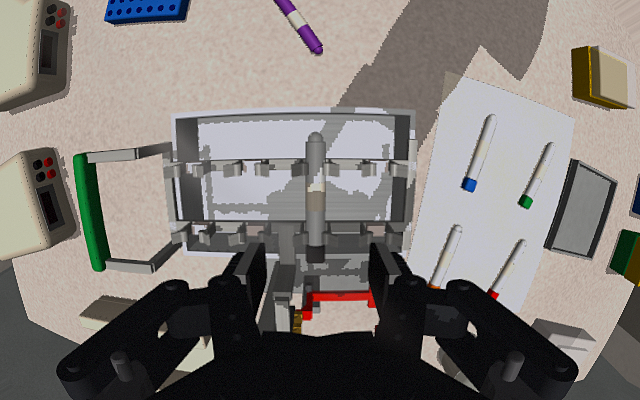

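Wrist view: the spent tube stands in station 2 at (315,195), cap at (315,250), right under the fingers; the fresh tubes on the mat are on the right (blue 468,185, green 525,200, orange 432,285, red 492,293). Next I grasp the spent tube and pull it out.

Call:
carry_out --pt "-0.003 0 0.1 0 0 0 0.4" --pt "-0.003 0 0.2 0 0 0 0.4" --pt "-0.003 0 0.3 0 0 0 0.4" --pt "-0.003 0 0.4 0 0 0 0.4" --pt "-0.003 0 0.5 0 0 0 0.4" --pt "-0.003 0 0.545 0 0 0 0.5" --pt "-0.003 0 0.545 0 0 0 0.7" --pt "-0.003 0 0.545 0 0 0 1" --pt "-0.003 0 0.545 0 0 0 1" --pt "-0.003 0 0.545 0 0 0 1" --force 50

```text
clock: 10.95
tcp_pos: [0.5115, -0.0899, 0.1236]
tool_rot: [0.001, -0.074, 0.997, -0.001]
wrist_force: [0.0, -1.0, -0.6]
opening: 0.0156
grip_force: 48.8
```

Call:
carry_out --pt "0 0 0 0 0 0 1" --pt "0 0 0 0 0 0 1" --pt "0 0 -0.02 0 0 0 1" --pt "0 0 -0.05 0 0 0 1" --pt "0 0 -0.08 0 0 0 1" --pt "0 0 -0.12 0 0 0 1" --pt "0 0 -0.2 0 0 0 1" --pt "0 0 -0.3 0 0 0 1" --pt "0 0 -0.4 0 0 0 1" --pt "0 0 -0.5 0 0 0 1"

```text
clock: 11.95
tcp_pos: [0.5108, -0.089, 0.2501]
tool_rot: [0.001, -0.074, 0.997, 0.0]
wrist_force: [-0.0, -0.5, 0.1]
opening: 0.015
grip_force: 49.5
```

Run:
```python
from h import *
np.set_printoptions(precision=4,suppress=True)
im,d,W=look('side');print('tray')
for cf,re,m,P in cut('side','tray',W): print(cf,cv2.minAreaRect(P[P[:,2]>.015][:,:2].astype(np.float32)))
print(railh())
for cf,re,m,P in cut('side','spent0',W,.2): print(cf,re,P.mean(0))
print(go([.491,.3925,.14]))
```

```text
tray
0.9 ((0.49210235476493835, 0.39183205366134644), (0.14298509061336517, 0.16298078000545502), 85.24299621582031)
(55, array([0.1791, 0.1898, 0.1936]))
0.59 [335.2, 119.6, 42.7, 15.9] [ 0.549  -0.1544  0.2416]
0.46 [311.0, 126.4, 85.4, 75.6] [ 0.5406 -0.1248  0.1476]
('tcp', array([ 0.511 , -0.0893,  0.2487]), 'a 188.5', 'tilt', array([ 0.0022, -0.0005]), 'op 0.016', 'shares', array([-0.204,  1.918,  0.434]), 'turn 0.000')
```

Call:
carry_out --pt "-0.01 0.1 0 0 0 0 1" --pt "-0.02 0.22 0 0 0 0 1" --pt "-0.04 0.35 0 0 0 0 1" --pt "-0.05 0.48 0 0 0 0 1" --pt "-0.06 0.61 0 0 0 0 1" --pt "-0.07 0.74 0 0 0 0 1" --pt "-0.09 0.85 0 0 0 0 1" --pt "-0.1 0.96 0 0 0 0 1" --pt "-0.1 0.96 0 0 0 0 1" --pt "-0.1 0.96 0 0 0 0 1"

```text
clock: 13.15
tcp_pos: [0.4994, 0.1519, 0.2465]
tool_rot: [-0.001, -0.075, 0.997, -0.0]
wrist_force: [0.2, 0.6, -0.6]
opening: 0.015
grip_force: 49.6
```

Call:
carry_out --pt "-0.01 0.1 0.05 0 0 0.02 1" --pt "-0.02 0.22 0.1 0 0 0.04 1" --pt "-0.04 0.35 0.15 0 0 0.06 1" --pt "-0.05 0.48 0.2 0 0 0.08 1" --pt "-0.06 0.61 0.25 0 0 0.1 1" --pt "-0.07 0.74 0.3 0 0 0.12 1" --pt "-0.09 0.85 0.38 0 0 0.14 1" --pt "-0.1 0.96 0.46 0 0 0.145 1" --pt "-0.1 0.96 0.5 0 0 0.145 1" --pt "-0.1 0.96 0.5 0 0 0.145 1"

```text
clock: 14.15
tcp_pos: [0.4885, 0.391, 0.1199]
tool_rot: [-0.002, 0.04, 0.999, -0.002]
wrist_force: [0.8, -0.2, -0.1]
opening: 0.0154
grip_force: 49.6
```

Run:
```python
from h import *
print(go([.492,.392,.012],175.2))
```

```text
('tcp', array([0.4885, 0.391 , 0.1199]), 'a 175.4', 'tilt', array([-0.0044, -0.0031]), 'op 0.015', 'shares', array([-0.015,  0.006,  0.431]), 'turn 0.003')
```

Call:
carry_out --pt "-0.01 0.006 0.1 0 0 0 1" --pt "-0.015 0.006 0.2 0 0 0 1" --pt "-0.015 0.006 0.3 0 0 0 1" --pt "-0.015 0.006 0.37 0 0 0 1" --pt "-0.015 0.006 0.41 0 0 0 1" --pt "-0.015 0.006 0.425 0 0 0 1" --pt "-0.015 0.006 0.425 0 0 0 1" --pt "-0.015 0.006 0.425 0 0 0 0.8" --pt "-0.015 0.006 0.425 0 0 0 0.6" --pt "-0.015 0.006 0.425 0 0 0 0.45"

```text
clock: 15.15
tcp_pos: [0.494, 0.3942, 0.0173]
tool_rot: [0.001, 0.04, 0.999, 0.0]
wrist_force: [-0.2, -0.6, 0.4]
opening: 0.0455
grip_force: 0.0
```

Call:
carry_out --pt "0 0 0 0 0 0 0.45" --pt "0 0 0 0 0 0 0.45" --pt "0 0 -0.05 0 0 0 0.4" --pt "0 0 -0.15 0 0 0 0.4" --pt "0 0 -0.25 0 0 0 0.4" --pt "0 0 -0.4 0 0 0 0.4" --pt "0 0 -0.55 0 0 0 0.4" --pt "0 0 -0.65 0 0 0 0.4" --pt "0 0 -0.7 0 0 0 0.4" --pt "0 0 -0.7 0 0 0 0.4"

```text
clock: 16.15
tcp_pos: [0.4943, 0.3944, 0.1939]
tool_rot: [0.002, 0.04, 0.999, 0.001]
wrist_force: [0.8, -0.1, 0.5]
opening: 0.0514
grip_force: 0.0
```

```bash
cat >> h.py <<'E'
HUE={'tube0':(5,20),'tube1':(100,125),'tube2':(45,85),'tube3':(172,4),'spent':None}
def tubes(c='wrist',minc=.3):
    "name,origin,heading of x (to the cap) of every tube seen, from its cut-out"
    im,d,W=look(c);hsv=cv2.cvtColor(im,cv2.COLOR_BGR2HSV).astype(int);out=[]
    for r in env.cut_out(c,'tube0'):
        if r['confidence']<minc: continue
        m=cv2.erode(r['region'].astype(np.uint8),np.ones((3,3)))>0
        m&=~np.isnan(W[...,0])&(W[...,2]>.003)&(W[...,2]<.05)
        P=W[m];H=hsv[m]
        if len(P)<40: continue
        k=np.hypot(*(P[:,:2]-np.median(P[:,:2],0)).T)<.075;P=P[k];H=H[k]
        v=axis(P);cap=(H[:,1]>110)&(H[:,2]>50);n='?'
        if cap.sum()>4:
            h=np.median(H[cap,0]);n={1:'orange',2:'blue',3:'green'}.get(1*(4.5<h<22)+2*(95<h<128)+3*(40<h<90),'red/purple h%d'%h)
            if (P[cap,:2].mean(0)-P[:,:2].mean(0))@v<0:v=-v
        q=P[:,:2]@v;w=np.array([-v[1],v[0]]);lo,hi=np.percentile(q,[1,99]);t=P[:,:2]@w
        o=v*((lo+hi)/2-.002)+w*(np.percentile(t,3)+np.percentile(t,97))/2
        out.append((n,round(r['confidence'],2),o.round(4),round(np.degrees(np.arctan2(v[1],v[0]))%360,1),'len %.3f wid %.3f'%(hi-lo,np.ptp(np.percentile(t,[3,97]))),'capfrac %.2f'%cap.mean()))
    return im,W,out
E
python3 - <<'E'
from h import *
im,W,o=tubes();[print(*x) for x in o]
cv2.imwrite('pics/w3.png',im);print(go([.45,.253,.15]))
E
```

```text
? 0.78 [0.5809 0.2524] 342.1 len 0.051 wid 0.012 capfrac 0.00
? 0.73 [0.5924 0.1222] 354.1 len 0.088 wid 0.011 capfrac 0.00
green 0.66 [0.4482 0.2523] 342.8 len 0.107 wid 0.012 capfrac 0.13
blue 0.62 [0.4657 0.13  ] 350.5 len 0.108 wid 0.011 capfrac 0.14
('tcp', array([0.4929, 0.3935, 0.1903]), 'a 175.4', 'tilt', array([-0.0014, -0.0008]), 'op 0.051', 'shares', array([ 0.126, -0.574,  0.162]), 'turn 0.000')
```

View pics/w3.png

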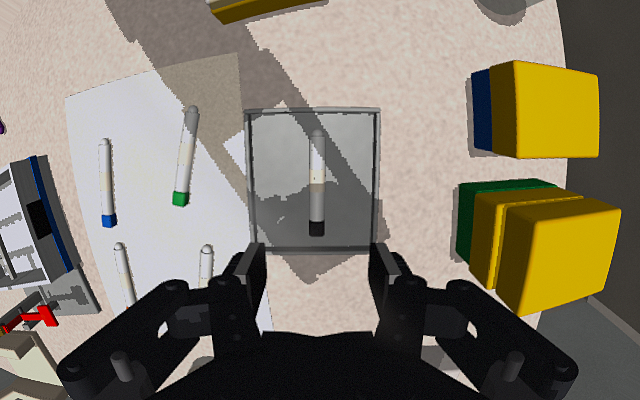

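The spent tube lies in the tray, seen at (316,190). The green tube is at (188,155); the blue one (107,185) has shifted about 25 mm since the first look. I take green first.

Call:
carry_out --pt "0.02 -0.08 0.05 0 0 0.02 0.4" --pt "0.04 -0.16 0.1 0 0 0.04 0.4" --pt "0.06 -0.24 0.15 0 0 0.06 0.4" --pt "0.08 -0.32 0.2 0 0 0.08 0.4" --pt "0.1 -0.4 0.25 0 0 0.1 0.4" --pt "0.12 -0.48 0.3 0 0 0.12 0.4" --pt "0.133 -0.56 0.35 0 0 0.14 0.4" --pt "0.133 -0.577 0.4 0 0 0.14 0.4" --pt "0.133 -0.577 0.45 0 0 0.14 0.4" --pt "0.133 -0.577 0.45 0 0 0.14 0.4"

```text
clock: 17.25
tcp_pos: [0.4467, 0.2521, 0.076]
tool_rot: [-0.003, 0.15, 0.989, -0.001]
wrist_force: [0.4, 0.0, -0.0]
opening: 0.051
grip_force: 0.0
```

Run:
```python
from h import *
im,W,o=tubes();[print(*x) for x in o]
for x in o:
    if x[0]=='green': print(go([*x[2],.004],x[3]-180))
```

```text
green 0.92 [0.4468 0.2505] 342.5 len 0.109 wid 0.014 capfrac 0.11
? 0.67 [0.4362 0.1341] 352.4 len 0.052 wid 0.013 capfrac 0.00
('tcp', array([0.4483, 0.253 , 0.078 ]), 'a 162.8', 'tilt', array([-0.0017, -0.0004]), 'op 0.052', 'shares', array([ 0.003, -0.011,  0.296]), 'turn 0.004')
```

Call:
carry_out --pt "0 -0.005 0.08 0 0 0 0.4" --pt "0 -0.008 0.16 0 0 0 0.4" --pt "0 -0.008 0.23 0 0 0 0.4" --pt "0 -0.008 0.28 0 0 0 0.4" --pt "0 -0.008 0.294 0 0 0 0.4" --pt "0 -0.008 0.294 0 0 0 0.5" --pt "0 -0.008 0.294 0 0 0 0.7" --pt "0 -0.008 0.294 0 0 0 1" --pt "0 -0.008 0.294 0 0 0 1" --pt "0 -0.008 0.294 0 0 0 1" --force 60

```text
clock: 18.35
tcp_pos: [0.449, 0.2511, 0.0064]
tool_rot: [0.001, 0.149, 0.989, 0.0]
wrist_force: [-1.5, 0.4, 4.8]
opening: 0.0138
grip_force: 58.8
```

Call:
carry_out --pt "0 0 0 0 0 0 1" --pt "0 0 -0.04 0 0 0 1" --pt "0 0 -0.12 0 0 0 1" --pt "0 0 -0.24 0 0 0 1" --pt "0 0 -0.4 0 0 0 1" --pt "0 0 -0.55 0 0 0 1" --pt "0 0 -0.7 0 0 0 1" --pt "0 0 -0.85 0 0 0 1" --pt "0 0 -0.92 0 0 0 1" --pt "0 0 -0.92 0 0 0 1"

```text
clock: 19.35
tcp_pos: [0.4496, 0.2513, 0.239]
tool_rot: [0.003, 0.149, 0.989, 0.001]
wrist_force: [0.2, 0.4, -1.1]
opening: 0.0143
grip_force: 58.7
```

```bash
cat >> h.py <<'E'
def held():
    "tube in hand: points near the fingers in tool coordinates"
    im,d,W=look('wrist');s=env.read_state();A=rot(s['tool_rot']);Q=(W-s['tcp_pos'])@A
    hsv=cv2.cvtColor(im,cv2.COLOR_BGR2HSV)
    m=(abs(Q[...,1])<.012)&(abs(Q[...,0])<.09)&(abs(Q[...,2])<.05)
    k=m&(abs(Q[...,0])>.014)&(hsv[...,2]>40)
    P=Q[k];e=[]
    for lo in np.arange(-.085,.085,.01):
        b=P[(P[:,0]>=lo)&(P[:,0]<lo+.01)]
        if len(b)>8:e.append((round(lo+.005,3),len(b),b[:,1].mean().round(4),np.percentile(b[:,2],5).round(4)))
    return im,e
E
python3 - <<'E'
from h import *
im,e=held();print(*e,sep='\n');cv2.imwrite('pics/w4.png',im)
print(go([.5026,-.0347,.25],188.5), env.read_state()['grip_force'])
E
```

```text
(np.float64(-0.04), 433, np.float64(0.0003), np.float64(-0.0135))
(np.float64(-0.03), 480, np.float64(0.0006), np.float64(-0.0135))
(np.float64(-0.02), 504, np.float64(0.0007), np.float64(-0.0135))
(np.float64(-0.01), 45, np.float64(0.0006), np.float64(-0.0134))
(np.float64(0.01), 74, np.float64(0.001), np.float64(-0.0134))
(np.float64(0.02), 748, np.float64(0.001), np.float64(-0.0134))
(np.float64(0.03), 795, np.float64(0.0008), np.float64(-0.0134))
(np.float64(0.04), 839, np.float64(0.001), np.float64(-0.0136))
(np.float64(0.05), 711, np.float64(0.001), np.float64(-0.0129))
(np.float64(0.06), 37, np.float64(0.0012), np.float64(-0.0076))
('tcp', array([0.4486, 0.2509, 0.2367]), 'a 162.8', 'tilt', array([0.003 , 0.0009]), 'op 0.014', 'shares', array([-0.544, -1.028, -0.054]), 'turn -0.285') 58.72601866722107
```

Call:
carry_out --pt "-0.03 -0.06 -0.02 0 0 -0.05 1" --pt "-0.07 -0.13 -0.04 0 0 -0.1 1" --pt "-0.11 -0.2 -0.05 0 0 -0.15 1" --pt "-0.15 -0.28 -0.05 0 0 -0.2 1" --pt "-0.19 -0.36 -0.05 0 0 -0.25 1" --pt "-0.23 -0.44 -0.05 0 0 -0.285 1" --pt "-0.272 -0.514 -0.05 0 0 -0.285 1" --pt "-0.272 -0.514 -0.05 0 0 -0.285 1" --pt "-0.272 -0.514 -0.05 0 0 -0.285 1" --pt "-0.272 -0.514 -0.05 0 0 -0.285 1" --force 80

```text
clock: 20.4
tcp_pos: [0.4745, 0.1086, 0.2469]
tool_rot: [-0.001, -0.074, 0.997, 0.0]
wrist_force: [0.3, 0.9, -1.0]
opening: 0.0131
grip_force: 80.4
```

Call:
carry_out --pt "0 -0.1 0 0 0 0 1" --pt "-0.01 -0.2 0 0 0 0 1" --pt "-0.01 -0.3 0 0 0 0 1" --pt "-0.02 -0.4 0 0 0 0 1" --pt "-0.022 -0.5 0 0 0 0 1" --pt "-0.022 -0.58 0 0 0 0 1" --pt "-0.022 -0.585 0.1 0 0 0 1" --pt "-0.022 -0.585 0.2 0 0 0 1" --pt "-0.022 -0.585 0.2 0 0 0 1" --pt "-0.022 -0.585 0.2 0 0 0 1"

```text
clock: 21.4
tcp_pos: [0.5019, -0.0351, 0.1978]
tool_rot: [-0.001, -0.074, 0.997, 0.0]
wrist_force: [0.7, -0.1, -0.8]
opening: 0.0131
grip_force: 80.5
```

Run:
```python
from h import *
im,e=held();print(*e[::3],sep='\n')
print(go([.5026,-.0347,.134],188.5), env.read_state()['grip_force'])
im,d,W=look('wrist');cv2.imwrite('pics/w5.png',cv2.resize(im[60:360,120:520],None,fx=2,fy=2))
```

```text
(np.float64(-0.04), 378, np.float64(0.0001), np.float64(-0.0099))
(np.float64(-0.01), 52, np.float64(-0.0003), np.float64(-0.0101))
(np.float64(0.03), 832, np.float64(-0.0001), np.float64(-0.0103))
(np.float64(0.06), 114, np.float64(0.0003), np.float64(-0.0067))
('tcp', array([ 0.5026, -0.0353,  0.1987]), 'a 188.5', 'tilt', array([ 0.0009, -0.0001]), 'op 0.013', 'shares', array([-0.   ,  0.003,  0.259]), 'turn 0.000') 80.51781177520752
```

View pics/w5.png

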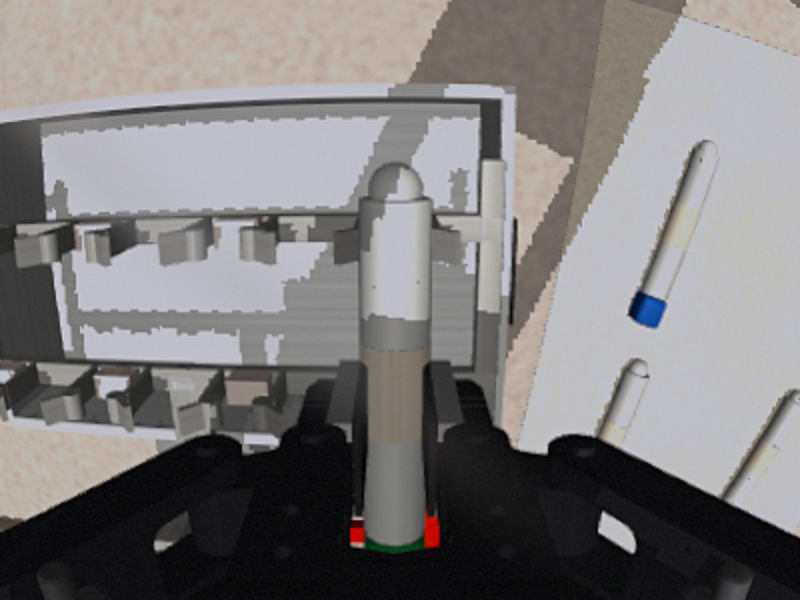

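Call:
carry_out --pt "0 0.002 0.05 0 0 0 1" --pt "0 0.002 0.1 0 0 0 1" --pt "0 0.002 0.14 0 0 0 1" --pt "0 0.002 0.17 0 0 0 1" --pt "0 0.002 0.19 0 0 0 1" --pt "0 0.002 0.21 0 0 0 1" --pt "0 0.002 0.225 0 0 0 1" --pt "0 0.002 0.237 0 0 0 1" --pt "0 0.002 0.247 0 0 0 1" --pt "0 0.002 0.247 0 0 0 1"

```text
clock: 22.5
tcp_pos: [0.502, -0.0352, 0.1386]
tool_rot: [0.0, -0.074, 0.997, -0.0]
wrist_force: [-9.3, 3.1, 23.6]
opening: 0.0131
grip_force: 83.4
```

Call:
carry_out --pt "0 0 0 0 0 0 0.8" --pt "0 0 0 0 0 0 0.65" --pt "0 0 0 0 0 0 0.6" --pt "0 0 0 0 0 0 0.6" --pt "0 0 -0.04 0 0 0 0.6" --pt "0 0 -0.1 0 0 0 0.6" --pt "0 0 -0.18 0 0 0 0.6" --pt "0 0 -0.25 0 0 0 0.6" --pt "0 0 -0.3 0 0 0 1" --pt "0 0 -0.3 0 0 0 1"

```text
clock: 23.5
tcp_pos: [0.5032, -0.0358, 0.2131]
tool_rot: [0.002, -0.074, 0.997, -0.001]
wrist_force: [-0.5, -0.3, 0.1]
opening: 0.0059
grip_force: 0.0
```

```bash
cat >> h.py <<'E'
def clips():
    "tubes in stations: top z and y offset per bin along stand x"
    im,d,W=look('wrist');c=np.array([.515,-.1178]);t=np.radians(8.5);B=np.array([[np.cos(t),-np.sin(t)],[np.sin(t),np.cos(t)]])
    Q=(W[...,:2]-c)@B;z=W[...,2]
    for i,y in enumerate([-.084,-.028,.028,.084]):
        r=[]
        for x in(-.045,-.015,0,.015,.05):
            k=(abs(Q[...,0]-x)<.006)&(abs(Q[...,1]-y)<.014)&(z>.125)&(z<.19)
            if k.sum()>10:
                top=np.percentile(z[k],96);kk=k&(z>top-.004);r.append((x,top.round(4),(Q[...,1][kk].mean()-y).round(4)))
        print(i,[tuple(float(v) for v in a) for a in r])
    return im
E
python3 - <<'E'
from h import *
clips();print(go([.5026,-.0347,.147],188.5)); print(railh())
E
```

```text
0 []
1 []
2 []
3 [(-0.045, 0.1514, -0.0001), (-0.015, 0.1516, -0.0001), (0.0, 0.1516, -0.0001), (0.015, 0.1514, -0.0005), (0.05, 0.1519, -0.0019)]
('tcp', array([ 0.5025, -0.0356,  0.2118]), 'a 188.5', 'tilt', array([ 0.0018, -0.0005]), 'op 0.001', 'shares', array([-0.   ,  0.004,  0.259]), 'turn -0.000')
(144, array([0.1778, 0.1877, 0.1937]))
```

Call:
carry_out --pt "0.01 0.1 0 0 0 0.03 0.7" --pt "0.02 0.2 0 0 0 0.06 0.4" --pt "0.03 0.3 0 0 0 0.09 0.4" --pt "0.04 0.4 0 0 0 0.12 0.4" --pt "0.05 0.5 0 0 0 0.15 0.4" --pt "0.06 0.6 0.05 0 0 0.183 0.4" --pt "0.08 0.68 0.15 0 0 0.183 0.4" --pt "0.08 0.68 0.25 0 0 0.183 0.4" --pt "0.08 0.68 0.3 0 0 0.183 0.4" --pt "0.08 0.68 0.3 0 0 0.183 0.4"

```text
clock: 24.6
tcp_pos: [0.4548, 0.1299, 0.1332]
tool_rot: [-0.003, 0.07, 0.998, -0.0]
wrist_force: [-1.1, 0.5, 0.2]
opening: 0.0508
grip_force: 0.0
```

Run:
```python
from h import *
im,W,o=tubes();[print(*x) for x in o]
for x in o: print(x[0],go([*x[2],.004],x[3]-180))
```

```text
red/purple h0 0.91 [0.6436 0.2313] 356.7 len 0.037 wid 0.011 capfrac 0.30
? 0.82 [0.5708 0.1206] 355.4 len 0.047 wid 0.013 capfrac 0.00
red/purple h141 0.8 [ 0.313  -0.1415] 220.8 len 0.109 wid 0.012 capfrac 0.74
blue 0.61 [0.4655 0.1266] 350.2 len 0.108 wid 0.014 capfrac 0.11
red/purple h0 ('tcp', array([0.4569, 0.1297, 0.1356]), 'a 172.0', 'tilt', array([-0.0016, -0.0001]), 'op 0.051', 'shares', array([-0.684,  0.507,  0.525]), 'turn -0.052')
? ('tcp', array([0.4569, 0.1297, 0.1356]), 'a 172.0', 'tilt', array([-0.0016, -0.0001]), 'op 0.051', 'shares', array([-0.457,  0.027,  0.526]), 'turn -0.038')
red/purple h141 ('tcp', array([0.4569, 0.1297, 0.1356]), 'a 172.0', 'tilt', array([-0.0016, -0.0001]), 'op 0.051', 'shares', array([ 0.418, -1.154,  0.527]), 'turn 1.458')
blue ('tcp', array([0.4569, 0.1297, 0.1356]), 'a 172.0', 'tilt', array([-0.0016, -0.0001]), 'op 0.051', 'shares', array([-0.037, -0.007,  0.526]), 'turn 0.020')
```

Call:
carry_out --pt "-0.037 -0.007 0.1 0 0 0.02 0.4" --pt "-0.037 -0.007 0.2 0 0 0.02 0.4" --pt "-0.037 -0.007 0.3 0 0 0.02 0.4" --pt "-0.037 -0.007 0.4 0 0 0.02 0.4" --pt "-0.037 -0.007 0.48 0 0 0.02 0.4" --pt "-0.037 -0.007 0.52 0 0 0.02 0.4" --pt "-0.037 -0.007 0.537 0 0 0.02 0.5" --pt "-0.037 -0.007 0.537 0 0 0.02 0.75" --pt "-0.037 -0.007 0.537 0 0 0.02 1" --pt "-0.037 -0.007 0.537 0 0 0.02 1" --force 40

```text
clock: 25.7
tcp_pos: [0.4671, 0.1268, 0.0029]
tool_rot: [0.001, 0.085, 0.996, 0.0]
wrist_force: [-0.0, 0.3, 2.0]
opening: 0.015
grip_force: 39.2
```

Call:
carry_out --pt "0 0 0 0 0 0 1" --pt "0 0 0 0 0 0 1" --pt "0 0 -0.04 0 0 0 1" --pt "0 0 -0.14 0 0 0 1" --pt "0 0 -0.28 0 0 0 1" --pt "0 0 -0.44 0 0 0 1" --pt "0 0 -0.6 0 0 0 1" --pt "0 0 -0.78 0 0 0 1" --pt "0 0 -0.92 0 0 0 1" --pt "0 0 -0.96 0 0 0 1"

```text
clock: 26.7
tcp_pos: [0.4678, 0.1269, 0.2467]
tool_rot: [0.004, 0.085, 0.996, 0.0]
wrist_force: [0.1, 0.7, -0.6]
opening: 0.0153
grip_force: 39.2
```

Run:
```python
from h import *
im,e=held();print(*e[::3],sep='\n')
print(go([.5109,-.0901,.25],188.5), env.read_state()['grip_force'])
```

```text
(np.float64(-0.04), 298, np.float64(-0.0002), np.float64(-0.0152))
(np.float64(-0.01), 44, np.float64(0.0002), np.float64(-0.0155))
(np.float64(0.03), 817, np.float64(0.0001), np.float64(-0.0154))
(np.float64(0.06), 88, np.float64(0.0002), np.float64(-0.0114))
('tcp', array([0.4677, 0.1269, 0.2461]), 'a 170.2', 'tilt', array([0.0072, 0.0003]), 'op 0.015', 'shares', array([-0.318, -0.826, -0.014]), 'turn -0.203') 39.20564532279968
```

Call:
carry_out --pt "-0.02 -0.05 -0.02 0 0 -0.05 1" --pt "-0.04 -0.1 -0.02 0 0 -0.1 1" --pt "-0.06 -0.16 -0.02 0 0 -0.15 1" --pt "-0.08 -0.22 -0.02 0 0 -0.2 1" --pt "-0.1 -0.28 -0.02 0 0 -0.203 1" --pt "-0.13 -0.34 -0.02 0 0 -0.203 1" --pt "-0.15 -0.39 -0.02 0 0 -0.203 1" --pt "-0.16 -0.41 -0.02 0 0 -0.203 1" --pt "-0.16 -0.41 -0.02 0 0 -0.203 1" --pt "-0.16 -0.41 -0.02 0 0 -0.203 1"

```text
clock: 27.75
tcp_pos: [0.4878, 0.0193, 0.2465]
tool_rot: [-0.0, -0.074, 0.997, 0.0]
wrist_force: [0.6, -0.5, -1.0]
opening: 0.0152
grip_force: 39.2
```

Call:
carry_out --pt "0 -0.08 0 0 0 0 1" --pt "-0.01 -0.16 0 0 0 0 1" --pt "-0.01 -0.24 0 0 0 0 1" --pt "-0.019 -0.32 0 0 0 0 1" --pt "-0.019 -0.4 0 0 0 0 1" --pt "-0.019 -0.445 0 0 0 0 1" --pt "-0.019 -0.445 0.1 0 0 0 1" --pt "-0.019 -0.445 0.2 0 0 0 1" --pt "-0.019 -0.445 0.2 0 0 0 1" --pt "-0.019 -0.445 0.2 0 0 0 1"

```text
clock: 28.75
tcp_pos: [0.509, -0.0898, 0.197]
tool_rot: [-0.0, -0.074, 0.997, 0.0]
wrist_force: [0.6, -1.0, -0.8]
opening: 0.0153
grip_force: 39.2
```

Run:
```python
from h import *
im,e=held();print(*e[::3],sep='\n')
print(go([.5109,-.0901,.1325],188.5), env.read_state()['grip_force'])
```

```text
(np.float64(-0.04), 264, np.float64(0.0001), np.float64(-0.0137))
(np.float64(-0.01), 52, np.float64(0.0005), np.float64(-0.0138))
(np.float64(0.03), 849, np.float64(0.0001), np.float64(-0.014))
(np.float64(0.06), 127, np.float64(0.0001), np.float64(-0.0112))
('tcp', array([ 0.5097, -0.0901,  0.1978]), 'a 188.5', 'tilt', array([ 0.0011, -0.0003]), 'op 0.015', 'shares', array([-0.004, -0.001,  0.261]), 'turn -0.000') 39.22858536243439
```

Call:
carry_out --pt "-0.004 0 0.05 0 0 0 1" --pt "-0.004 0 0.1 0 0 0 1" --pt "-0.004 0 0.14 0 0 0 1" --pt "-0.004 0 0.17 0 0 0 1" --pt "-0.004 0 0.19 0 0 0 1" --pt "-0.004 0 0.21 0 0 0 1" --pt "-0.004 0 0.225 0 0 0 1" --pt "-0.004 0 0.24 0 0 0 1" --pt "-0.004 0 0.254 0 0 0 1" --pt "-0.004 0 0.254 0 0 0 1" --force 60

```text
clock: 29.8
tcp_pos: [0.5103, -0.0902, 0.1354]
tool_rot: [0.001, -0.074, 0.997, -0.0]
wrist_force: [-6.7, 1.8, 17.7]
opening: 0.0144
grip_force: 63.1
```

Call:
carry_out --pt "0 0 0 0 0 0 0.8" --pt "0 0 0 0 0 0 0.65" --pt "0 0 0 0 0 0 0.6" --pt "0 0 0 0 0 0 0.6" --pt "0 0 -0.04 0 0 0 0.6" --pt "0 0 -0.1 0 0 0 0.6" --pt "0 0 -0.18 0 0 0 0.6" --pt "0 0 -0.25 0 0 0 0.6" --pt "0 0 -0.3 0 0 0 1" --pt "0 0 -0.3 0 0 0 1"

```text
clock: 30.8
tcp_pos: [0.5113, -0.0907, 0.2105]
tool_rot: [0.002, -0.074, 0.997, -0.001]
wrist_force: [0.8, 0.6, -0.9]
opening: 0.0057
grip_force: 0.0
```

Run:
```python
from h import *
clips();print(go([.6008,.1212,.147],175.5)); print(railh())
```

```text
0 []
1 []
2 [(-0.045, 0.1513, -0.0003), (-0.015, 0.1516, -0.0003), (0.0, 0.1515, -0.0002), (0.015, 0.1514, -0.0007), (0.05, 0.1519, -0.0014)]
3 [(-0.045, 0.1514, -0.0009), (-0.015, 0.1515, -0.0009), (0.0, 0.1515, -0.0006), (0.015, 0.1513, -0.0009), (0.05, 0.1518, -0.0031)]
('tcp', array([ 0.5106, -0.0904,  0.2091]), 'a 188.5', 'tilt', array([ 0.0018, -0.0007]), 'op 0.000', 'shares', array([-0.481,  0.784,  0.249]), 'turn 0.144')
(124, array([0.1769, 0.188 , 0.1937]))
```

Call:
carry_out --pt "-0.02 0.1 0 0 0 0.03 0.7" --pt "-0.05 0.22 0 0 0 0.06 0.4" --pt "-0.1 0.34 0 0 0 0.09 0.4" --pt "-0.18 0.46 0 0 0 0.12 0.4" --pt "-0.26 0.58 0 0 0 0.144 0.4" --pt "-0.34 0.7 0 0 0 0.144 0.4" --pt "-0.42 0.78 0.05 0 0 0.144 0.4" --pt "-0.45 0.784 0.15 0 0 0.144 0.4" --pt "-0.45 0.784 0.25 0 0 0.144 0.4" --pt "-0.45 0.784 0.3 0 0 0.144 0.4"

```text
clock: 31.9
tcp_pos: [0.5905, 0.1205, 0.1294]
tool_rot: [-0.003, 0.039, 0.999, -0.0]
wrist_force: [-0.3, 0.1, 0.5]
opening: 0.0511
grip_force: 0.0
```

Run:
```python
from h import *
im,W,o=tubes();[print(*x) for x in o]
for x in o:
  if x[0][0] in'or?': print(x[0],go([*x[2],.002],x[3]-180))
```

```text
orange 0.98 [0.6035 0.1175] 354.1 len 0.109 wid 0.014 capfrac 0.12
red/purple h1 0.75 [0.6103 0.2408] 344.3 len 0.108 wid 0.013 capfrac 0.15
red/purple h141 0.62 [ 0.3511 -0.1144] 66.0 len 0.015 wid 0.006 capfrac 0.92
orange ('tcp', array([0.5905, 0.1201, 0.1302]), 'a 175.5', 'tilt', array([-0.0063, -0.0001]), 'op 0.051', 'shares', array([-0.056, -0.006,  0.513]), 'turn 0.016')
red/purple h1 ('tcp', array([0.5905, 0.1201, 0.1302]), 'a 175.5', 'tilt', array([-0.0063, -0.0001]), 'op 0.051', 'shares', array([-0.044,  0.488,  0.512]), 'turn 0.124')
red/purple h141 ('tcp', array([0.5905, 0.1201, 0.1302]), 'a 175.5', 'tilt', array([-0.0063, -0.0001]), 'op 0.051', 'shares', array([ 0.878, -1.01 ,  0.519]), 'turn -0.783')
```

Call:
carry_out --pt "-0.056 -0.006 0.1 0 0 0.016 0.4" --pt "-0.056 -0.006 0.2 0 0 0.016 0.4" --pt "-0.056 -0.006 0.3 0 0 0.016 0.4" --pt "-0.056 -0.006 0.4 0 0 0.016 0.4" --pt "-0.056 -0.006 0.47 0 0 0.016 0.4" --pt "-0.056 -0.006 0.505 0 0 0.016 0.4" --pt "-0.056 -0.006 0.515 0 0 0.016 0.5" --pt "-0.056 -0.006 0.515 0 0 0.016 0.75" --pt "-0.056 -0.006 0.515 0 0 0.016 1" --pt "-0.056 -0.006 0.515 0 0 0.016 1" --force 40

```text
clock: 33.0
tcp_pos: [0.6076, 0.1176, 0.0061]
tool_rot: [0.001, 0.052, 0.999, 0.0]
wrist_force: [-1.3, -0.7, 3.5]
opening: 0.0152
grip_force: 39.3
```

Call:
carry_out --pt "0 0 0 0 0 0 1" --pt "0 0 0 0 0 0 1" --pt "0 0 -0.04 0 0 0 1" --pt "0 0 -0.14 0 0 0 1" --pt "0 0 -0.28 0 0 0 1" --pt "0 0 -0.44 0 0 0 1" --pt "0 0 -0.6 0 0 0 1" --pt "0 0 -0.78 0 0 0 1" --pt "0 0 -0.92 0 0 0 1" --pt "0 0 -0.98 0 0 0 1"

```text
clock: 34.0
tcp_pos: [0.6077, 0.1177, 0.2549]
tool_rot: [0.004, 0.052, 0.999, 0.0]
wrist_force: [1.2, -0.3, -0.4]
opening: 0.0153
grip_force: 39.2
```

Run:
```python
from h import *
im,e=held();print(*e[::3],sep='\n')
print(go([.5191,-.1455,.25],188.5), env.read_state()['grip_force'])
```

```text
(np.float64(-0.04), 390, np.float64(-0.0001), np.float64(-0.0103))
(np.float64(-0.01), 62, np.float64(-0.0004), np.float64(-0.0103))
(np.float64(0.03), 793, np.float64(-0.0001), np.float64(-0.0106))
(np.float64(0.06), 245, np.float64(0.0001), np.float64(-0.0081))
('tcp', array([0.6082, 0.1178, 0.256 ]), 'a 174.1', 'tilt', array([0.0088, 0.0002]), 'op 0.015', 'shares', array([ 0.246, -1.084,  0.021]), 'turn -0.160') 39.197784662246704
```

Call:
carry_out --pt "0.03 -0.05 0 0 0 -0.04 1" --pt "0.07 -0.11 0 0 0 -0.08 1" --pt "0.11 -0.18 0 0 0 -0.12 1" --pt "0.15 -0.26 0 0 0 -0.16 1" --pt "0.18 -0.34 0 0 0 -0.16 1" --pt "0.2 -0.41 0 0 0 -0.16 1" --pt "0.2 -0.47 0 0 0 -0.16 1" --pt "0.2 -0.5 0 0 0 -0.16 1" --pt "0.2 -0.5 0 0 0 -0.16 1" --pt "0.2 -0.5 0 0 0 -0.16 1"

```text
clock: 35.05
tcp_pos: [0.544, -0.0013, 0.2494]
tool_rot: [-0.0, -0.074, 0.997, 0.0]
wrist_force: [0.2, 0.3, -2.1]
opening: 0.0146
grip_force: 39.2
```

Call:
carry_out --pt "0.04 -0.06 0 0 0 0 1" --pt "0.08 -0.14 0 0 0 0 1" --pt "0.13 -0.23 0 0 0 0 1" --pt "0.17 -0.33 0 0 0 0 1" --pt "0.19 -0.43 0 0 0 0 1" --pt "0.19 -0.51 0 0 0 0 1" --pt "0.19 -0.554 0.04 0 0 0 1" --pt "0.19 -0.554 0.13 0 0 0 1" --pt "0.19 -0.554 0.23 0 0 0 1" --pt "0.19 -0.554 0.23 0 0 0 1"

```text
clock: 36.05
tcp_pos: [0.5151, -0.1436, 0.188]
tool_rot: [-0.003, -0.074, 0.997, 0.002]
wrist_force: [-0.5, -0.3, -0.8]
opening: 0.0148
grip_force: 39.2
```

Run:
```python
from h import *
im,e=held();print(*e[::3],sep='\n')
print(go([.5191,-.1455,.137],188.5), env.read_state()['grip_force'])
```

```text
(np.float64(-0.04), 367, np.float64(0.0005), np.float64(-0.0093))
(np.float64(-0.01), 45, np.float64(0.0006), np.float64(-0.0094))
(np.float64(0.03), 847, np.float64(0.0001), np.float64(-0.0096))
(np.float64(0.06), 275, np.float64(0.0006), np.float64(-0.0072))
('tcp', array([ 0.5161, -0.1442,  0.1901]), 'a 188.5', 'tilt', array([-0.0042,  0.0026]), 'op 0.015', 'shares', array([-0.012, -0.008,  0.212]), 'turn 0.000') 39.216123819351196
```

Call:
carry_out --pt "-0.012 -0.008 0.04 0 0 0 1" --pt "-0.012 -0.008 0.08 0 0 0 1" --pt "-0.012 -0.008 0.11 0 0 0 1" --pt "-0.012 -0.008 0.13 0 0 0 1" --pt "-0.012 -0.008 0.15 0 0 0 1" --pt "-0.012 -0.008 0.17 0 0 0 1" --pt "-0.012 -0.008 0.185 0 0 0 1" --pt "-0.012 -0.008 0.2 0 0 0 1" --pt "-0.012 -0.008 0.21 0 0 0 1" --pt "-0.012 -0.008 0.21 0 0 0 1" --force 60

```text
clock: 37.1
tcp_pos: [0.5201, -0.1462, 0.1394]
tool_rot: [-0.0, -0.074, 0.997, 0.001]
wrist_force: [-0.1, 5.6, 3.3]
opening: 0.0143
grip_force: 61.6
```

Call:
carry_out --pt "0 0 0 0 0 0 0.8" --pt "0 0 0 0 0 0 0.65" --pt "0 0 0 0 0 0 0.6" --pt "0 0 0 0 0 0 0.6" --pt "0 0 -0.04 0 0 0 0.6" --pt "0 0 -0.1 0 0 0 0.6" --pt "0 0 -0.18 0 0 0 0.6" --pt "0 0 -0.25 0 0 0 0.6" --pt "0 0 -0.3 0 0 0 1" --pt "0 0 -0.3 0 0 0 1"

```text
clock: 38.1
tcp_pos: [0.5216, -0.1478, 0.217]
tool_rot: [0.002, -0.074, 0.997, -0.001]
wrist_force: [0.0, -0.5, -0.2]
opening: 0.006
grip_force: 0.0
```

Run:
```python
from h import *
clips();print(go([.60,.2408,.13],164.3)); print(railh())
```

```text
0 []
1 [(-0.045, 0.1514, -0.0003), (-0.015, 0.1516, -0.0001), (0.0, 0.1517, -0.0002), (0.015, 0.1512, -0.0003), (0.05, 0.152, -0.0033)]
2 [(-0.045, 0.1513, -0.0009), (-0.015, 0.1516, -0.0008), (0.0, 0.1515, -0.001), (0.015, 0.1513, -0.001), (0.05, 0.1517, -0.0017)]
3 [(-0.045, 0.1514, -0.0015), (-0.015, 0.1515, -0.0012), (0.0, 0.1517, -0.0013), (0.015, 0.1511, -0.0016), (0.05, 0.1517, -0.0011)]
('tcp', array([ 0.5209, -0.1474,  0.2155]), 'a 188.5', 'tilt', array([ 0.0019, -0.0012]), 'op 0.000', 'shares', array([-0.541,  1.49 ,  0.341]), 'turn 0.268')
(105, array([0.1772, 0.1884, 0.1937]))
```

Call:
carry_out --pt "0 0.1 0 0 0 0.03 0.7" --pt "0 0.2 0 0 0 0.06 0.4" --pt "0 0.32 0 0 0 0.09 0.4" --pt "-0.02 0.44 0 0 0 0.12 0.4" --pt "-0.05 0.56 0 0 0 0.15 0.4" --pt "-0.1 0.68 0 0 0 0.18 0.4" --pt "-0.15 0.8 0 0 0 0.21 0.4" --pt "-0.2 0.9 0 0 0 0.24 0.4" --pt "-0.25 0.98 0 0 0 0.268 0.4" --pt "-0.27 1 0 0 0 0.268 0.4"

```text
clock: 39.2
tcp_pos: [0.5501, 0.1123, 0.2132]
tool_rot: [-0.001, 0.135, 0.991, 0.0]
wrist_force: [-0.4, -0.2, -0.3]
opening: 0.0513
grip_force: 0.0
```

Run:
```python
from h import *
im,W,o=tubes();[print(*x) for x in o]
print(go([.60,.2408,.1],164.3))
```

```text
red/purple h1 0.83 [0.6098 0.2409] 344.3 len 0.108 wid 0.012 capfrac 0.13
red/purple h0 0.63 [0.7406 0.0506] 20.2 len 0.024 wid 0.013 capfrac 1.00
red/purple h140 0.6 [ 0.3138 -0.1425] 221.9 len 0.111 wid 0.013 capfrac 0.58
('tcp', array([0.5502, 0.1106, 0.2134]), 'a 164.5', 'tilt', array([-0.0019, -0.0003]), 'op 0.051', 'shares', array([-0.054,  0.555,  0.453]), 'turn 0.002')
```

Call:
carry_out --pt "-0.01 0.08 0.04 0 0 0 0.4" --pt "-0.02 0.16 0.08 0 0 0 0.4" --pt "-0.04 0.24 0.14 0 0 0 0.4" --pt "-0.05 0.32 0.2 0 0 0 0.4" --pt "-0.07 0.4 0.26 0 0 0 0.4" --pt "-0.08 0.48 0.32 0 0 0 0.4" --pt "-0.09 0.55 0.38 0 0 0 0.4" --pt "-0.09 0.566 0.44 0 0 0 0.4" --pt "-0.09 0.566 0.5 0 0 0 0.4" --pt "-0.09 0.566 0.53 0 0 0 0.4"

```text
clock: 40.3
tcp_pos: [0.6089, 0.2387, 0.0799]
tool_rot: [-0.002, 0.137, 0.991, -0.001]
wrist_force: [-0.4, 0.2, -0.2]
opening: 0.0512
grip_force: 0.0
```

Run:
```python
from h import *
im,W,o=tubes();[print(*x) for x in o]
for x in o[:1]: print(go([*x[2],.0015],x[3]-180))
im,d,W=look('side');cv2.imwrite('pics/red.png',cv2.resize(im[150:320,160:360],None,fx=3,fy=3))
```

```text
red/purple h2 0.84 [0.6104 0.2428] 344.5 len 0.110 wid 0.015 capfrac 0.12
red/purple h0 0.48 [0.7376 0.0485] 106.0 len 0.013 wid 0.009 capfrac 1.00
('tcp', array([0.6091, 0.2389, 0.0805]), 'a 164.3', 'tilt', array([-0.0032, -0.001 ]), 'op 0.051', 'shares', array([-0.002,  0.017,  0.316]), 'turn -0.002')
```

View pics/red.png

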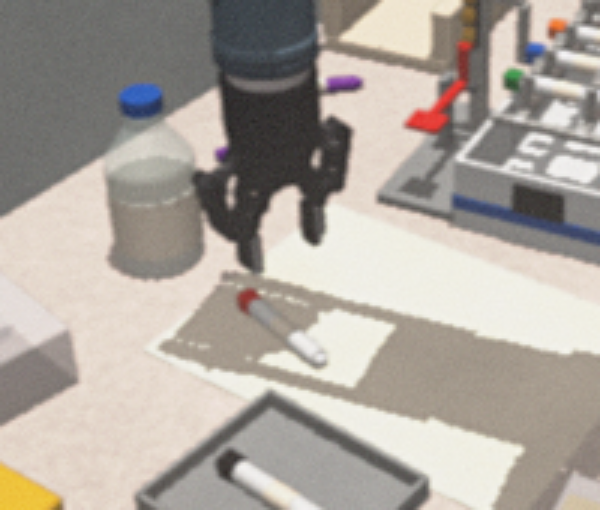

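The enlarged side crop shows the white-barrelled tube with the red cap at crop (280,330) below the gripper. That is tube3; the purple-barrelled ones are at (345,83) and (222,153). Green, blue and orange sit in the clips at upper right. I take the red tube.

Call:
carry_out --pt "0 0.01 0.06 0 0 0 0.4" --pt "0 0.015 0.12 0 0 0 0.4" --pt "0 0.015 0.18 0 0 0 0.4" --pt "0 0.015 0.24 0 0 0 0.4" --pt "0 0.015 0.29 0 0 0 0.4" --pt "0 0.015 0.316 0 0 0 0.4" --pt "0 0.015 0.318 0 0 0 0.5" --pt "0 0.015 0.318 0 0 0 0.75" --pt "0 0.015 0.318 0 0 0 1" --pt "0 0.015 0.318 0 0 0 1" --force 40

```text
clock: 41.45
tcp_pos: [0.6119, 0.2441, 0.0035]
tool_rot: [0.001, 0.136, 0.991, 0.0]
wrist_force: [-0.5, -0.2, -0.1]
opening: 0.0149
grip_force: 39.1
```

Call:
carry_out --pt "0 0 0 0 0 0 1" --pt "0 0 0 0 0 0 1" --pt "0 0 -0.04 0 0 0 1" --pt "0 0 -0.14 0 0 0 1" --pt "0 0 -0.28 0 0 0 1" --pt "0 0 -0.44 0 0 0 1" --pt "0 0 -0.6 0 0 0 1" --pt "0 0 -0.78 0 0 0 1" --pt "0 0 -0.92 0 0 0 1" --pt "0 0 -0.98 0 0 0 1"

```text
clock: 42.45
tcp_pos: [0.6125, 0.2443, 0.2532]
tool_rot: [0.003, 0.136, 0.991, 0.001]
wrist_force: [0.6, -0.7, -0.4]
opening: 0.0155
grip_force: 39.1
```

Run:
```python
from h import *
im,e=held();print(*e[::3],sep='\n')
print(go([.5274,-.2009,.25],188.5), env.read_state()['grip_force'])
```

```text
(np.float64(-0.04), 293, np.float64(-0.0002), np.float64(-0.0127))
(np.float64(-0.01), 50, np.float64(-0.0005), np.float64(-0.013))
(np.float64(0.03), 809, np.float64(0.0), np.float64(-0.0132))
(np.float64(0.06), 78, np.float64(0.0002), np.float64(-0.009))
('tcp', array([0.613 , 0.2444, 0.2544]), 'a 164.3', 'tilt', array([0.0089, 0.0019]), 'op 0.015', 'shares', array([-0.151, -1.807,  0.011]), 'turn -0.268') 39.15454387664795
```

Call:
carry_out --pt "0.02 -0.06 0 0 0 -0.04 1" --pt "0.04 -0.14 0 0 0 -0.08 1" --pt "0.06 -0.24 0 0 0 -0.12 1" --pt "0.08 -0.35 0 0 0 -0.16 1" --pt "0.1 -0.46 0 0 0 -0.2 1" --pt "0.12 -0.57 0 0 0 -0.24 1" --pt "0.131 -0.67 0 0 0 -0.268 1" --pt "0.131 -0.74 0 0 0 -0.268 1" --pt "0.131 -0.76 0 0 0 -0.268 1" --pt "0.131 -0.76 0 0 0 -0.268 1"

```text
clock: 43.5
tcp_pos: [0.5282, 0.0695, 0.2473]
tool_rot: [-0.0, -0.073, 0.997, 0.0]
wrist_force: [0.8, 0.7, 0.3]
opening: 0.0153
grip_force: 39.2
```

Call:
carry_out --pt "0.02 -0.08 0 0 0 0 1" --pt "0.04 -0.18 0 0 0 0 1" --pt "0.06 -0.3 0 0 0 0 1" --pt "0.08 -0.42 0 0 0 0 1" --pt "0.1 -0.54 0 0 0 0 1" --pt "0.12 -0.66 0 0 0 0 1" --pt "0.14 -0.78 0 0 0 0 1" --pt "0.16 -0.9 0 0 0 0 1" --pt "0.16 -0.97 0 0 0 0 1" --pt "0.16 -1 0 0 0 0 1"

```text
clock: 44.5
tcp_pos: [0.5263, -0.1842, 0.2471]
tool_rot: [-0.0, -0.073, 0.997, 0.0]
wrist_force: [0.0, -0.3, -0.3]
opening: 0.0152
grip_force: 39.2
```

Run:
```python
from h import *
im,e=held();print(*e[::3],sep='\n')
print(go([.5274,-.2009,.198],188.5), env.read_state()['grip_force'])
```

```text
(np.float64(-0.04), 310, np.float64(-0.0003), np.float64(-0.014))
(np.float64(-0.01), 51, np.float64(-0.0), np.float64(-0.0141))
(np.float64(0.03), 814, np.float64(0.0001), np.float64(-0.0143))
(np.float64(0.06), 56, np.float64(0.0002), np.float64(-0.0099))
('tcp', array([ 0.5264, -0.1844,  0.2471]), 'a 188.4', 'tilt', array([-0.0001,  0.0001]), 'op 0.015', 'shares', array([ 0.006, -0.066,  0.197]), 'turn -0.001') 39.22028660774231
```

Call:
carry_out --pt "0.006 -0.03 0 0 0 0 1" --pt "0.006 -0.066 0.02 0 0 0 1" --pt "0.006 -0.066 0.08 0 0 0 1" --pt "0.006 -0.066 0.15 0 0 0 1" --pt "0.006 -0.066 0.22 0 0 0 1" --pt "0.006 -0.066 0.28 0 0 0 1" --pt "0.006 -0.066 0.32 0 0 0 1" --pt "0.006 -0.066 0.34 0 0 0 1" --pt "0.006 -0.066 0.36 0 0 0 1" --pt "0.006 -0.066 0.38 0 0 0 1" --force 60

```text
clock: 45.55
tcp_pos: [0.5271, -0.2001, 0.1528]
tool_rot: [0.0, -0.074, 0.997, -0.0]
wrist_force: [-0.3, -1.7, 1.0]
opening: 0.0146
grip_force: 61.2
```

Call:
carry_out --pt "0 0 0.015 0 0 0 1" --pt "0 0 0.03 0 0 0 1" --pt "0 0 0.045 0 0 0 1" --pt "0 0 0.06 0 0 0 1" --pt "0 0 0.072 0 0 0 1" --pt "0 0 0.072 0 0 0 1" --pt "0 0 0.072 0 0 0 1" --pt "0 0 0.072 0 0 0 0.8" --pt "0 0 0.072 0 0 0 0.65" --pt "0 0 0.072 0 0 0 0.6"

```text
clock: 46.55
tcp_pos: [0.5263, -0.1996, 0.1341]
tool_rot: [-0.0, -0.074, 0.997, 0.0]
wrist_force: [0.3, 0.3, 0.7]
opening: 0.0341
grip_force: 0.0
```

Call:
carry_out --pt "0 0 0 0 0 0 0.6" --pt "0 0 -0.04 0 0 0 0.6" --pt "0 0 -0.08 0 0 0 0.6" --pt "0 0 -0.14 0 0 0 0.6" --pt "0 0 -0.2 0 0 0 0.6" --pt "0 0 -0.28 0 0 0 0.6" --pt "0 0 -0.36 0 0 0 0.6" --pt "0 0 -0.42 0 0 0 1" --pt "0 0 -0.46 0 0 0 1" --pt "0 0 -0.46 0 0 0 1"

```text
clock: 47.55
tcp_pos: [0.5274, -0.2003, 0.2517]
tool_rot: [0.002, -0.074, 0.997, -0.001]
wrist_force: [-0.0, 0.1, 0.2]
opening: -0.0002
grip_force: 0.0
```

Run:
```python
from h import *
im=clips();cv2.imwrite('pics/w6.png',im); print(railh())
c=np.array([.515,-.1178]);t=np.radians(8.5);X=np.array([np.cos(t),np.sin(t)]);Y=np.array([-np.sin(t),np.cos(t)])
im,d,W=look('scene');hsv=cv2.cvtColor(im,cv2.COLOR_BGR2HSV)
for n in('scene','side'):
    im,d,W=look(n);hsv=cv2.cvtColor(im,cv2.COLOR_BGR2HSV)
    m=((hsv[...,0]<8)|(hsv[...,0]>174))&(hsv[...,1]>120)&(abs(W[...,2]-.093)<.004)&(abs(W[...,0]-.63)<.05)&(W[...,1]>-.04)&(W[...,1]<.04)
    P=W[m];print(n,len(P),P.mean(0),cv2.minAreaRect(P[:,:2].astype(np.float32)))
print(go([.627,.004,.25],188.5))
```

```text
0 [(-0.045, 0.1512, -0.0001), (-0.015, 0.1514, 0.0), (0.0, 0.1515, -0.0002), (0.015, 0.1513, -0.0002)]
1 [(-0.045, 0.1513, -0.001), (-0.015, 0.1515, -0.0006), (0.0, 0.1513, -0.0005), (0.015, 0.1511, -0.0006), (0.05, 0.1516, -0.0003)]
2 [(-0.045, 0.1513, -0.0014), (-0.015, 0.1514, -0.0014), (0.0, 0.1515, -0.0015), (0.015, 0.1512, -0.0013), (0.05, 0.1518, -0.0013)]
3 [(-0.045, 0.1513, -0.002), (-0.015, 0.1516, -0.0016), (0.0, 0.1515, -0.002), (0.015, 0.1512, -0.0019), (0.05, 0.1518, -0.0014)]
(135, array([0.1778, 0.1878, 0.1941]))
scene 65 [ 0.62614348 -0.00450484  0.09108022] ((0.6268449425697327, -0.010516488924622536), (0.030956046655774117, 0.05761003866791725), 5.985299587249756)
side 89 [ 6.24775220e-01 -9.43358485e-05  9.24864654e-02] ((0.625718355178833, -0.007238894701004028), (0.0334060899913311, 0.05971181392669678), 0.8273437023162842)
('tcp', array([ 0.5262, -0.1996,  0.2485]), 'a 188.5', 'tilt', array([-0.0017,  0.0011]), 'op 0.000', 'shares', array([-0.519,  0.746, -0.006]), 'turn -0.000')
```

View pics/w6.png

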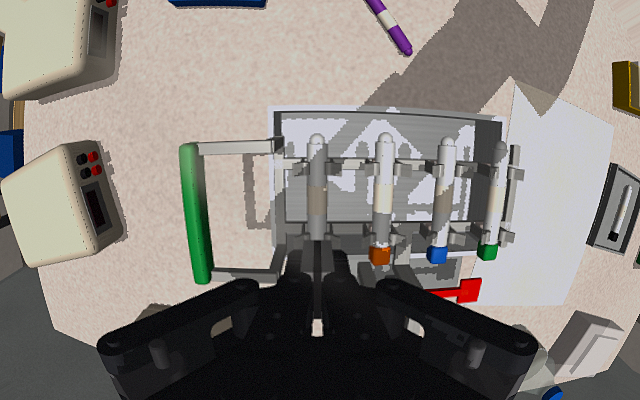

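All four stations are filled and level: red (317,190), orange (382,200), blue (440,200) and green (490,200). The spent tube is in the tray at (622,210), and the red tab shows at (470,290). Next I move over the tab, travelling in y first to stay clear of the toothed bar.

Call:
carry_out --pt "0 0.08 -0.05 0 0 0 1" --pt "0 0.2 -0.1 0 0 0 1" --pt "0 0.34 -0.1 0 0 0 1" --pt "0 0.48 -0.1 0 0 0 1" --pt "0 0.62 -0.1 0 0 0 1" --pt "-0.1 0.72 -0.1 0 0 0 1" --pt "-0.24 0.763 -0.1 0 0 0 1" --pt "-0.38 0.763 -0.1 0 0 0 1" --pt "-0.48 0.763 -0.1 0 0 0 1" --pt "-0.51 0.763 -0.05 0 0 0 1"

```text
clock: 48.8
tcp_pos: [0.6271, 0.0089, 0.263]
tool_rot: [0.002, -0.075, 0.997, -0.0]
wrist_force: [0.1, -0.6, -0.5]
opening: 0.0001
grip_force: 0.0
```

Run:
```python
from h import *
im,d,W=look('wrist');hsv=cv2.cvtColor(im,cv2.COLOR_BGR2HSV)
m=((hsv[...,0]<8)|(hsv[...,0]>174))&(hsv[...,1]>120)&(abs(W[...,2]-.093)<.006)&(abs(W[...,0]-.63)<.05)&(abs(W[...,1])<.04)
P=W[m];print(len(P),P.mean(0) if len(P) else '',P.min(0),P.max(0))
print(go([.624,.008,.069],188.5))
```

```text
1194 [ 0.62593664 -0.00264784  0.09266258] [ 0.60739135 -0.03996975  0.08730816] [0.64334814 0.02083336 0.09485817]
('tcp', array([0.6253, 0.0088, 0.2591]), 'a 188.5', 'tilt', array([-0.0024,  0.0009]), 'op -0.000', 'shares', array([ 0.004, -0.003,  0.76 ]), 'turn 0.000')
```

Call:
carry_out --pt "0 0 0.1 0 0 0 1" --pt "0 0 0.22 0 0 0 1" --pt "0 0 0.34 0 0 0 1" --pt "0 0 0.46 0 0 0 1" --pt "0 0 0.56 0 0 0 1" --pt "0 0 0.63 0 0 0 1" --pt "0 0 0.68 0 0 0 1" --pt "0 0 0.72 0 0 0 1" --pt "0 0 0.75 0 0 0 1" --pt "0 0 0.756 0 0 0 1"

```text
clock: 49.85
tcp_pos: [0.6243, 0.0073, 0.0729]
tool_rot: [-0.0, -0.074, 0.997, -0.0]
wrist_force: [-2.6, -0.6, 3.4]
opening: 0.0002
grip_force: 1.6
```

Call:
carry_out --pt "0 0 0 0 0 0 1" --pt "0 0 0 0 0 0 1" --pt "0 0 0 0 0 0 1" --pt "0 0 0 0 0 0 1" --pt "0 0 0 0 0 0 1" --pt "0 0 0 0 0 0 1" --pt "0 0 0 0 0 0 1" --pt "0 0 0 0 0 0 1" --pt "0 0 0 0 0 0 1" --pt "0 0 0 0 0 0 1"

```text
clock: 50.85
tcp_pos: [0.6248, 0.0075, 0.0731]
tool_rot: [0.0, -0.074, 0.997, -0.0]
wrist_force: [-1.1, 0.4, 3.1]
opening: 0.0001
grip_force: 1.6
```

Call:
carry_out --pt "0 0 0 0 0 0 1" --pt "0 0 0 0 0 0 1" --pt "0 0 0 0 0 0 1" --pt "0 0 0 0 0 0 1" --pt "0 0 0 0 0 0 1" --pt "0 0 0 0 0 0 1" --pt "0 0 0 0 0 0 1" --pt "0 0 0 0 0 0 1" --pt "0 0 0 0 0 0 1" --pt "0 0 0 0 0 0 1"

```text
clock: 51.85
tcp_pos: [0.6247, 0.0075, 0.0731]
tool_rot: [0.0, -0.074, 0.997, -0.0]
wrist_force: [-1.3, 0.8, 2.3]
opening: -0.0001
grip_force: 1.6
```

Run:
```python
from h import *
print(railh(),railh('scene'),env.read_state()['wrist_force'])
```

```text
(107, array([0.0902, 0.103 , 0.1075])) (230, array([0.0902, 0.1025, 0.1067])) [ 0.18808433 -0.31566632  3.95646003]
```

Call:
carry_out --pt "0 0 0 0 0 0 1" --pt "0 0 0 0 0 0 1" --pt "0 0 -0.02 0 0 0 1" --pt "0 0 -0.06 0 0 0 1" --pt "0 0 -0.1 0 0 0 1" --pt "0 0 -0.16 0 0 0 1" --pt "0 0 -0.26 0 0 0 1" --pt "0 0 -0.4 0 0 0 1" --pt "0 0 -0.6 0 0 0 1" --pt "0 0 -0.76 0 0 0 1"

```text
clock: 52.95
tcp_pos: [0.6245, 0.0073, 0.2662]
tool_rot: [0.001, -0.074, 0.997, -0.0]
wrist_force: [0.3, -0.3, -0.3]
opening: -0.0002
grip_force: 0.0
```

Call:
carry_out --pt "0 0.2 0 0 0 0 1" --pt "0 0.4 0 0 0 0 1" --pt "0 0.6 0 0 0 0 1" --pt "0 0.6 0 0 0 0 1" --pt "0 0.6 0 0 0 0 1" --pt "0 0.6 0 0 0 0 1" --pt "0 0.6 0 0 0 0 1" --pt "0 0.6 0 0 0 0 1" --pt "0 0.6 0 0 0 0 1" --pt "0 0.6 0 0 0 0 1"

```text
clock: 53.95
tcp_pos: [0.6028, 0.1552, 0.263]
tool_rot: [-0.0, -0.073, 0.997, -0.0]
wrist_force: [0.4, -0.1, 0.1]
opening: 0.0001
grip_force: 0.0
```

Run:
```python
from h import *
print(railh(),railh('scene'))
for n in('side','scene'):
    im,d,W=look(n);hsv=cv2.cvtColor(im,cv2.COLOR_BGR2HSV)
    m=((hsv[...,0]<8)|(hsv[...,0]>174))&(hsv[...,1]>120)&(abs(W[...,0]-.625)<.03)&(W[...,1]>-.01)&(W[...,1]<.03)&(W[...,2]>.04)&(W[...,2]<.12)
    print('tab z',m.sum(),np.median(W[m][:,2]))
    if n=='side':cv2.imwrite('pics/end.png',cv2.resize(im[110:310,180:440],None,fx=3,fy=3,interpolation=2))
```

```text
(105, array([0.0928, 0.1043, 0.1076])) (238, array([0.0892, 0.1026, 0.1069]))
tab z 71 0.09277762460286854
tab z 53 0.09130410188526983
```

View pics/end.png

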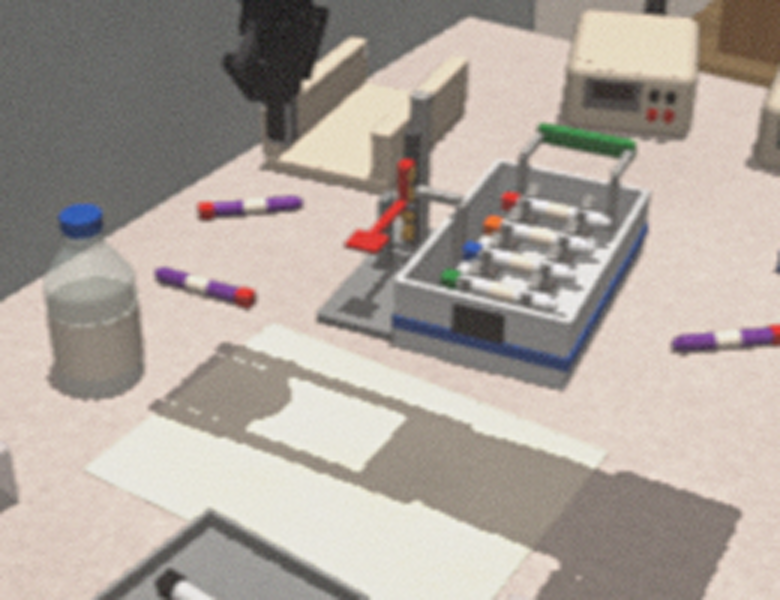

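The rail is down with all four tubes inside the trough (550,250). The tab is back up at (370,240), the spent tube is in the tray, and the robot is clear of everything.

```bash
python3 -c "
from plant import env
print(env.close_job())"
```

```text
the job is handed in; nothing more can be done
None
```

The job is handed in, verdict not shown: the one spent tube is in the tray, all four fresh tubes are snapped into the clips, and the rail is at the bottom with the pawl released.

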